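# Clamp a stack of painting panels for edge priming

### The job

The gessoed painting panels lying about on the bench are to have their bare edges primed together: stack every one of them face to face on the clamp's narrow wooden riser, centred on it and lengthwise across the clamp, with their edges flush, and lay the aluminium caul flat on the middle of the top panel. Then swing the clamp's free jaw over the stack, slide it down the bar until its pad bears on the caul and the jaw tilts and binds, and screw the handle firmly tight, about one and a half turns clockwise from there. Leave the paint bottles and the coffee cup alone.

Things in the scene. Friction and masses are not known exactly. Their poses are not given: they have to be found in the camera images.
- clamp: Red bench bar clamp, fixed to the bench; the pose varies. Origin on the axis of its upright round steel bar (diameter 18, top 212 above the bench), at the bench surface; z up along the bar; its -x axis points from the bar to the riser. Its fixed jaw is a red flat foot 200 long (x from -165 to +35), 34 wide, 14 high.
- riser_top (a point): Centre of the top face of the wooden riser block on the fixed jaw, 120 mm from the bar's axis along the clamp's -x, 44 mm above the bench. The riser is 44 mm wide (clamp x) and 90 mm long (clamp y), so panels laid lengthwise along clamp y overhang it all round.
- panel1: Painting panel, 150 (its x) x 66 (its y) x 16 mm thick, white gessoed faces and bare light-wood edges, about 110 g, either face may be up. Two to four of panel1 to panel4 are there (None for those that are not). Origin at the centre of its underside, z up as it lies at the start.
- panel2: Painting panel, 150 (its x) x 66 (its y) x 16 mm thick, white gessoed faces and bare light-wood edges, about 110 g, either face may be up. Two to four of panel1 to panel4 are there (None for those that are not). Origin at the centre of its underside, z up as it lies at the start.
- panel3: Painting panel, 150 (its x) x 66 (its y) x 16 mm thick, white gessoed faces and bare light-wood edges, about 110 g, either face may be up. Two to four of panel1 to panel4 are there (None for those that are not). Origin at the centre of its underside, z up as it lies at the start.
- panel4: Painting panel, 150 (its x) x 66 (its y) x 16 mm thick, white gessoed faces and bare light-wood edges, about 110 g, either face may be up. Two to four of panel1 to panel4 are there (None for those that are not). Origin at the centre of its underside, z up as it lies at the start.
- caul: Silvery aluminium caul bar, 100 (its x) x 50 (its y) x 20 mm thick, about 270 g, origin at the centre of its underside. It goes between the top panel and the clamp's pad.
- swing_jaw (a joint): Swing of the red free jaw about the bar (rad): 0 when the pad is exactly over the centre of the riser; it grows anticlockwise seen from above, and the jaw starts swung aside at 1.2 to 1.8. It stays where it is left (about 1 N at the handle moves it).
- jaw_slide (a joint): How far the free jaw has been slid down the bar (m), 0 to 0.08; it starts near 0, with the pad about 140 mm above the bench, and stays where it is left. About 8 N of push down on the jaw slides it down; it grips the bar against sliding up, and only a lift of about 40 N by the gripped handle slides it up (it settles some 5 mm back when let go).
- jaw_tilt (a joint): Tilt of the free jaw (rad): 0 hanging level, growing as the nose is pushed up, about 0.0014 per N beyond the first 4 N on the pad; tilted, it binds on the bar. With the pad on the caul, a push down on the arm near the bar of 18 to 24 N leaves it bound at 0.003 to 0.008; tight, it reads over 0.016, about 0.024 after one and a half turns. A push on the handle's top leaves it nearly level.
- handle (a joint): Angle of the clamp's handle (rad), growing clockwise seen from above, which screws the pad down 0.8 mm per rad (5 mm per turn); it starts between 0 and 1, range -14 to 20. It turns with 0.1 N m and stays where it is left. Once the pad bears, each rad adds about 2 N of clamping force; firmly tight is over 14 N, so turn it 9.4 rad (one and a half turns) after the jaw binds, which gives 20 to 25 N.
- sleeve_top (a point): Point on the bar's axis at the top of the free jaw's red sleeve (42 x 36 mm, 44 mm high). From the sleeve a red arm 20 mm wide and 24 mm high runs out to the screw, whose axis is 120 mm from the bar's axis; the arm's top is 12 mm below this point, and the best place to push the jaw down is the arm 35 to 50 mm out from the bar's axis.
- handle_top (a point): Centre of the top face of the clamp's black cylindrical handle with a yellow stripe: diameter 33, height 62 mm, upright; it turns about the screw's vertical axis, 120 mm from the bar's axis. The arm's top lies 70 mm below this point.
- pad (a point): Centre of the underside of the soft black rubber pad (diameter 30, 12 mm thick) at the foot of the screw, which moves with the jaw and the screw; the pad yields about 0.3 mm per N.
- screw: The clamp's steel screw spindle with the pad at its foot and the handle on top. Origin as point pad.
- yellow_paint: Yellow paint bottle, diameter 54, 130 mm high, origin at the centre of its underside; bystander.
- pink_paint: Pink-red paint bottle, diameter 54, 130 mm high, origin at the centre of its underside; bystander.
- coffee_cup: Orange takeaway coffee cup with a white lid, diameter 82, 109 mm high, origin at the centre of its underside; bystander.
Mind the look-alikes: they are no part of the job. Leave any black look-alike of the panel4 alone. What is shaped like the panel1 but blue is not meant.

How it is judged:
By the outcome, as a careful person would: the job done as asked, in the order asked, and still so for the second after the job is handed in, with the robot touching nothing.
Of panel1, panel2, panel3, panel4 only 2 to 4 are there at a start; the rules pass over those that are not, and their reading is None.
At some moment in a run one of caul may be knocked a few centimetres aside while the robot is not near it.
Once in a run the grip may slacken for a moment while it holds something.
It also fails if it takes over 210 s, if anything falls off the work surface, if the arm or the gripper's body presses on something with over 40 N, if the wrist force passes 120 N, or if a joint passes its speed limit or range.

### The arm

A 6-joint arm with a two-finger parallel gripper is mounted at the origin on the work surface. World frame = base frame: x ahead of the robot, y to its left, z up, the work surface at z = 0. Lengths are in mm, angles in rad, forces in N, time in s.
With the tool pointing down it reaches from about 425 to 1125 mm from the base axis. Payload 14.9 kg.
Tool frame: the origin (TCP) lies between the finger pads; the fingertips stand 22 mm ahead of it and the grasp point (between the pads) lies 3 mm ahead of it; z points along the fingers, y is the line along which they close (so a half turn about z gives the same grasp; the last joint's range is limited). The gripper opens to 91 mm and grips with 3 to 60 N. Pads are 32 mm wide; open, the fingers measure 118 mm over their backs; the gripper's body (76 mm by 178 mm) begins 60 mm behind the grasp point.
Start: joints at [-1.267, 0.379, 1.734, -0, 1.028, -0.033], TCP at [231.324, -660.687, 235.932] pointing down, gripper open.
Joint ranges: [-2.77, 2.77], [-0.74, 2.19], [0, 2.66], [-1.06, 4.2], [0.31, 2.87], [-3.08, 3.08]. Speed limits (rad/s): [1.89, 1.89, 2.39, 3.14, 3.14, 3.14].

### API

Orientations are given as [roll, pitch, yaw] about the fixed x, y, z axes, in that order (R = Rz(yaw) Ry(pitch) Rx(roll)).
In Python, from rig import env gives the robot as it stands.
- The arm moves only by the tool move_arm, never from a script. Its argument "moves" is a list that holds one entry, the list of rows, each a list of 5 numbers: the shift along the world's x, y, z each as a share of 3 cm, from -1 to 1, then the turn about the world's z as a share of 4 degrees, from -1 to 1, then the opening, from 0 (shut) to 1 (fully open). In form: [[[dx, dy, dz, yaw, grip], ...]]. A call has 1 to 12 rows; each row shifts and turns the commanded pose from where the row before left it; what a row does not reach is not made up. A row lasts 1/10 s, in which the tool goes at most 50 mm and 8.59 degrees, less where a joint would pass 70% of its speed; a pose out of reach is approached as far as the arm can. A call with a number of a shift or a turn outside -1 to 1 is refused whole. A call with a gripper value outside its range is refused whole. The fingers move at their own pace and stop on an object; "grip_force" is the grip in N (left out, the last holds). Time passes only in rows, so rows that do not move let the fingers close. It gives the time, the measured TCP pose, the force, the opening and the grip force at its end, in the units of the state.
- env.state(): the state, without advancing time (a new reading comes with each control period).
- env.camera(name): name is "side" or "top"; returns a dict with "pixels" (420x560x3 uint8, red, green, blue), "depth" (420x560 float32, mm along the optical axis (not along the pixel's ray), 0 where there is no reading), "vfov" (degrees; the focal length in pixels is half the picture's height over the tangent of half this angle, whatever the lens; pixels are square), "cx", "cy" (the principal point, pixels), "k1" (the pictures are not rectified: a ray, as slopes to the right and down, at radius r is drawn at 1 + k1 r^2 times it, then the intrinsics apply), "world_to_cam" (4x4, takes a point from world to camera coordinates). Camera axes: x right, y up, looking along -z (the intrinsics and any distortion apply to the point x, -y, -z); pixel columns grow to the right and rows downward; lengths in mm; the calibration is good to about 2 mm. A picture is of the moment at which its call begins.
- env.hand_in(): hands the job in; it is judged then, once.
The state is a dict: "time": time; "qpos": joint angles; "dq": joint speeds; "tau": joint torques, N m; "ee_pos": TCP position; "tcp_rot": TCP orientation; "ft_force": force on the tool from outside, world axes, zero at the start; "ft_torque": the same for the moment, N m; "finger_gap": finger opening in mm; "gripper_force": force on a finger pad.
Only numpy, scipy, OpenCV 4.12 (cv2) and the standard library are available. Lean on these libraries where they do the work, as an engineer would, in place of code of your own. Each camera call takes 0.05 s, during which the arm holds its last target. There are 200 camera calls.

## Working session

There is one attempt and no reset: what is moved stays moved. The work goes in short steps, Python scripts to look and compute and a tool call to move; the robot and the scene stay as the last step left them, time stands still between calls to the robot, and variables do not carry over. Pictures are saved under pics/ and viewed, at most 14 in all, crops included, and the job is handed in when it is done.

Besides the shell and the picture viewer there is one more tool, called after ">>>" by a JSON object that holds its "name" and its "arguments", one argument or row to a line. move_arm: Moves the arm, as the interface text tells. Shift numbers are shares of 3 cm and turn numbers shares of 4 degrees, none past 1 either way. Its arguments: {"type":"object","properties":{"moves":{"type":"array","items":{"type":"array","items":{"type":"array","items":{"type":"number","minimum":-1,"maximum":1}}}},"grip_force":{"type":"number"}},"required":["moves"]}

```bash
ls && mkdir -p pics && cat > h.py <<'E'
import numpy as np, cv2
from rig import env
def shot(name,fn=None):
    c=env.camera(name)
    if fn: cv2.imwrite('pics/'+fn,c['pixels'][:,:,::-1])
    return c
def cloud(c):
    d=c['depth'];H,W=d.shape
    f=H/2/np.tan(np.radians(c['vfov'])/2)
    K=np.array([[f,0,c['cx']],[0,f,c['cy']],[0,0,1]])
    u,v=np.meshgrid(np.arange(W),np.arange(H))
    p=cv2.undistortPoints(np.stack([u,v],-1).reshape(-1,1,2).astype(np.float64),K,np.array([c['k1'],0,0,0,0.])).reshape(H,W,2)
    P=np.stack([p[...,0]*d,-p[...,1]*d,-d,np.ones_like(d)],-1)
    X=(P@np.linalg.inv(c['world_to_cam']).T)[...,:3]
    X[d<=0]=np.nan
    return X
E
python3 - <<'E'
from h import *
for n in('top','side'):
    c=shot(n,n+'0.png');X=cloud(c);np.savez(n+'0.npz',X=X,p=c['pixels'])
    print(n,c['vfov'],c['k1'],np.linalg.inv(c['world_to_cam'])[:3,3])
print(env.state())
E
```

```text
pics
top 50.400146371198275 -0.006198714263164451 [ 159.84756839  -39.34043813 1661.97256742]
side 47.769226810430816 0.05577307893291107 [-273.08917836 -769.05838827 1306.46521359]
{'time': 0.1, 'qpos': array([-1.26725548e+00,  3.79366088e-01,  1.73471640e+00,  2.26904202e-06,
        1.02847674e+00, -3.33229701e-02]), 'dq': array([ 1.08879611e-03,  9.88785135e-05,  6.16234368e-04,  4.22215634e-04,
       -8.63810920e-04, -8.83262567e-05]), 'tau': array([ 4.93274783e-04, -7.65044188e+01, -4.35296273e+01,  6.52835425e-02,
        3.98145185e-02,  1.29689403e-05]), 'ee_pos': array([ 231.25245845, -660.35255271,  235.34982193]), 'tcp_rot': array([-3.14062667e+00, -3.41446515e-05,  3.36862625e-01]), 'ft_force': array([0.41140598, 0.08460494, 0.31908364]), 'ft_torque': array([-0.0219132 ,  0.0106275 ,  0.00093506]), 'gripper_force': 0.0, 'finger_gap': 90.94510816829921}
```

View pics/top0.png

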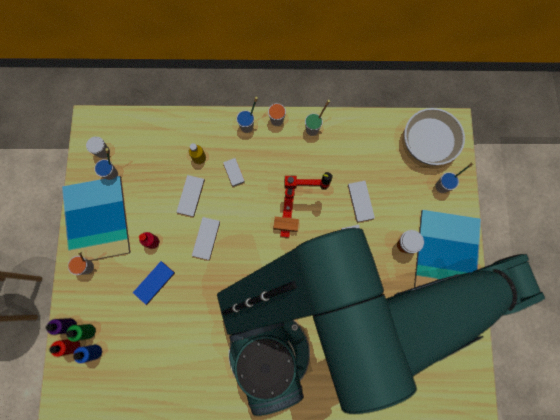

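View pics/side0.png

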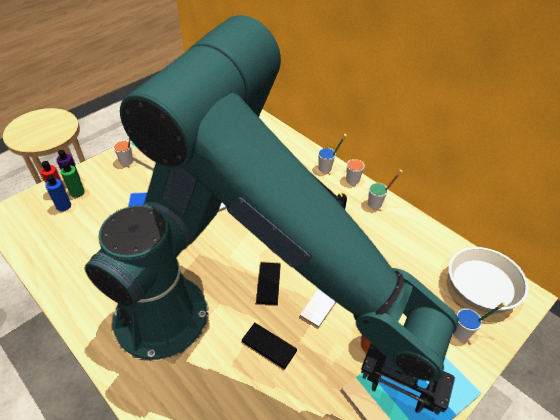

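The top view shows white panels at about (190,196), (206,239) and (361,201), and the caul at (234,172). The clamp bar is at (290,185), with the riser at (287,225) and the handle at (326,180). The side view shows two black look-alikes at (268,283) and (269,345), and one white panel at (318,307).

```bash
cat >> h.py <<'E'
def rects(X,p,zlo,zhi,minA=300,sat=None,box=None):
    m=(X[...,2]>zlo)&(X[...,2]<zhi)
    if sat is not None:
        hsv=cv2.cvtColor(p,cv2.COLOR_RGB2HSV); m&=(hsv[...,1]<sat)
    if box: m&=(X[...,0]>box[0])&(X[...,0]<box[1])&(X[...,1]>box[2])&(X[...,1]<box[3])
    n,L,S,_=cv2.connectedComponentsWithStats(m.astype(np.uint8),connectivity=4)
    out=[]
    for i in range(1,n):
        if S[i,4]<40: continue
        q=X[L==i]
        (cx,cy),(w,h),a=cv2.minAreaRect(q[:,:2].astype(np.float32))
        if w<h: w,h,a=h,w,a+90
        if w*h<minA: continue
        out.append((np.round([cx,cy,np.median(q[:,2]),w,h,(a+90)%180-90],1),np.median(p[L==i],0).astype(int),S[i,:2]))
    return out
E
python3 - <<'E'
from h import *
for n in('top','side'):
    d=np.load(n+'0.npz');X,p=d['X'],d['p']
    print(n,'table z',np.nanmedian(X[...,2]))
    for r in rects(X,p,7,33,1200): print(r[0],r[1],r[2])
d=np.load('top0.npz');X,p=d['X'],d['p']
print('tall')
for r in rects(X,p,34,260,300,box=(350,1000,-500,500)): print(r[0],r[1],r[2])
for z in (36,60,),(150,200),(180,192),(200,222),(222,260):
    print(z)
    for r in rects(X,p,z[0],z[1],50,box=(400,800,-250,50)): print(r[0],r[1],r[2])
for v,u in [(225,287),(215,287),(181,290),(184,310),(178,326),(207,290)]: print(u,v,X[v,u].round(1),p[v,u])
E
```

```text
top table z -3.592523322887587
[ 803.6 -621.9   25.6  182.5  181.3    3.2] [155 159 166] [408 117]
[668.3 144.5  18.8 110.3  53.1  22.3] [156 159 167] [223 158]
[464.7 656.4  16.8 366.9 229.5  12.3] [ 49 134 133] [ 62 172]
[574.7 305.8  15.6 152.2  69.  -12.4] [156 159 167] [177 175]
[ 557.  -343.9   15.1  151.3   71.    12. ] [156 159 167] [348 181]
[532.2 -66.1  14.   82.4  33.9  -6.1] [102  19  11] [283 196]
[ 367.7 -663.4   16.6  295.2  227.6   -8.5] [ 28 113 140] [415 210]
[410.7 239.7  15.4 151.5  72.8 -15.2] [156 159 167] [192 217]
[246.  424.7  15.  151.4  69.7 -40.3] [ 28  73 155] [133 261]
[  21.4 -107.7   12.8  198.2   62.9   17.2] [22 37 36] [284 321]
[ -9.2 127.3  12.6  94.9  18.6   1.4] [40 59 56] [230 342]
side table z 2.644194827669935
[6.3400e+02 2.1271e+03 1.9200e+01 4.4940e+02 4.5000e+01 1.0000e+00] [142 108  71] [0 0]
[1554.9  487.1   20.  2019.6   39.4   89.9] [172 114  31] [232   0]
[322.8 657.1  20.  192.2 102.2 -90. ] [238 216 155] [119 142]
[844.7  90.6  20.7  51.9  27.6 -49.7] [129 118 111] [318 165]
[874.2 -27.   18.4  52.6  25.4 -56.6] [129 119 108] [346 1
[... 1211 characters left out ...]
[120  27  19] [285 189]
[463.3 -58.6  43.2  89.3  45.4  83.5] [146  86  41] [274 217]
(150, 200)
[ 580.6 -144.6  187.4  121.8   25.9   86.8] [152  21  11] [294 178]
[566.3 -71.1 180.3  41.5   6.9  85.4] [58 13  7] [284 184]
(180, 192)
[ 582.1 -137.6  187.7   86.    21.9   88.9] [157  20  11] [297 179]
(200, 222)
[583.1 -72.3 205.6  38.6  28.6 -87. ] [120  41  35] [285 176]
(222, 260)
[ 579.3 -190.3  253.9   32.1   28.1   64.2] [30 27 18] [322 172]
287 225 [456.9 -63.2  42.6] [150  89  44]
287 215 [499.9 -63.4  17. ] [158  15   6]
290 181 [577.3 -70.3 210.1] [68 68 68]
310 184 [ 573.1 -139.2  189.4] [112  12   1]
326 178 [ 574.6 -187.1  257.7] [29 28 26]
290 207 [530.9 -74.6  16.5] [98 14 15]
```

```bash
python3 - <<'E'
import cv2
a=cv2.imread('pics/top0.png')[95:275,130:400]
cv2.imwrite('pics/crop0.png',cv2.resize(a,None,fx=2.9,fy=2.9,interpolation=cv2.INTER_CUBIC))
E
```

```text
(no output)
```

View pics/crop0.png

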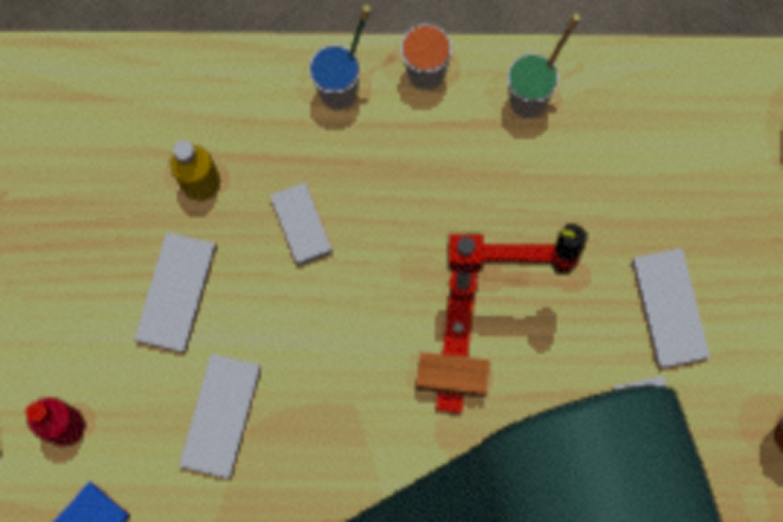

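```bash
cat >> h.py <<'E'
def face(X,p,cx,cy,z,w,h,ang,tol=5,grow=12,colmask=None):
    """refine top-face rect: iterate centre/angle from points near z; returns centre, sizes, angle, z, n"""
    m=np.abs(X[...,2]-z)<tol
    if colmask is not None: m&=colmask
    q=X[m]
    for _ in range(3):
        a=np.radians(ang);ax=np.array([np.cos(a),np.sin(a)]);ay=np.array([-ax[1],ax[0]])
        d=q[:,:2]-[cx,cy];s,t=d@ax,d@ay
        k=(abs(s)<w/2+grow)&(abs(t)<h/2+grow)
        r=cv2.minAreaRect(q[k][:,:2].astype(np.float32))
        C=q[k][:,:2]; 
        s,t=s[k],t[k]
        # angle from PCA
        e,v=np.linalg.eigh(np.cov(C.T)); g=np.degrees(np.arctan2(v[1,1],v[0,1]))
        ang=g+180*np.round((ang-g)/180)
        cx,cy=C.mean(0)
    return np.round([cx,cy,np.median(q[k][:,2]),np.sqrt(12*e[1]),np.sqrt(12*e[0]),ang,k.sum()],2)
E
python3 - <<'E'
from h import *
d=np.load('top0.npz');X,p=d['X'],d['p']
hsv=cv2.cvtColor(p,cv2.COLOR_RGB2HSV)
w=(hsv[...,1]<60)&(hsv[...,2]>110)
for n,a in dict(A=(575,306,15.6,150,66,-12.4),B=(411,240,15.4,150,66,-15.2),C=(557,-344,15.1,150,66,12),caul=(668,144.5,18.8,100,50,22)).items():
    print(n,face(X,p,*a,colmask=w))
print('riser',face(X,p,463.3,-58.6,42.8,90,44,83.5))
# table heights
for x,y in [(480,240),(600,200),(480,-180),(600,-280),(480,-30),(640,-100)]:
    m=(abs(X[...,0]-x)<20)&(abs(X[...,1]-y)<20); print(x,y,np.nanmedian(X[m][:,2]).round(1))
m=(X[...,2]>207)&(abs(X[...,0]-579)<30)&(abs(X[...,1]+71)<30)
print('bar',X[m].mean(0),X[m].std(0),m.sum())
m=(X[...,2]>250)&(abs(X[...,0]-579)<40)&(abs(X[...,1]+190)<40)
print('handle',X[m].mean(0),X[m].std(0)*4,m.sum())
d=np.load('side0.npz');X,p=d['X'],d['p']
hsv=cv2.cvtColor(p,cv2.COLOR_RGB2HSV)
w=(hsv[...,1]<40)&(hsv[...,2]>180)
print('D side',face(X,p,365,-317,16,150,66,12,colmask=w))
E
```

```text
A [575.46 306.72  15.8  151.55  66.85 -13.21 545.  ]
B [410.59 240.26  15.47 152.23  65.89 -11.95 557.  ]
C [ 556.71 -344.97   14.95  151.7    67.78   11.76  531.  ]
caul [669.24 143.3   18.81  99.12  50.34  25.14 252.  ]
riser [463.49 -59.54  42.64  91.68  44.93  84.3  234.  ]
480 240 13.8
600 200 -0.8
480 -180 -0.6
600 -280 -0.8
480 -30 41.0
640 -100 0.1
bar [583.38293353 -72.06996143 211.04862414] [6.43700629 5.72659382 2.14453628] 26
handle [ 580.19568708 -191.38263509  257.92965611] [31.16105021 31.95673012 12.91814318] 72
D side [ 362.15 -317.38   16.27  105.81   66.83   16.41  605.  ]
```

>>> {"name": "move_arm", "arguments": {
  "moves": [
    [[0.9,0.875,0,-0.16,1],[0.9,0.875,0,-0.16,1],[0.9,0.875,0,-0.16,1],[0.9,0.875,0,-0.16,1],[0.9,0.875,0,-0.16,1],[0.9,0.875,0,-0.16,1],[0.9,0.875,0,-0.16,1],[0.9,0.875,0,-0.16,1],[0.9,0.875,0,-0.16,1],[0.9,0.875,0,-0.16,1],[0.9,0.875,0,-0.16,1],[0.9,0.875,0,-0.16,1]]
  ],
  "grip_force": 25
}}

```text
time: 1.3
ee_pos: [556.2, -344.4, 235.7]
tcp_rot: [-3.141, 0.0, 0.202]
ft_force: [0.0, -1.1, 0.3]
finger_gap: 91.1
gripper_force: 0.0
```

>>> {"name": "move_arm", "arguments": {
  "moves": [
    [[0,0,-0.5,0,1],[0,0,0,0,1]]
  ]
}}

```text
time: 1.5
ee_pos: [554.7, -344.6, 218.8]
tcp_rot: [-3.139, 0.002, 0.204]
ft_force: [-0.3, 0.9, -0.4]
finger_gap: 91.0
gripper_force: 0.0
```

>>> {"name": "move_arm", "arguments": {
  "moves": [
    [[0.05,0,-1,0.05,1],[0,0,-1,0,1],[0,0,-1,0,1],[0,0,-1,0,1],[0,0,-1,0,1],[0,0,-1,0,1],[0,0,-0.4,0,1],[0,0,0,0,1],[0,0,0,0,1]]
  ]
}}

```text
time: 2.4
ee_pos: [557.0, -346.4, 29.9]
tcp_rot: [3.141, -0.0, 0.206]
ft_force: [-0.2, -0.6, 1.2]
finger_gap: 90.8
gripper_force: 0.0
```

```bash
python3 - <<'E'
from h import *
print([ (env.state()['ee_pos'].round(1), env.state()['tcp_rot'].round(3)) for _ in range(2)])
c=shot('top','top1.png');X=cloud(c);p=c['pixels']
for r in rects(X,p,7,33,1200,box=(250,700,-500,500)): print(r[0],r[1],r[2])
c=shot('side','side1.png');X=cloud(c);p=c['pixels']
hsv=cv2.cvtColor(p,cv2.COLOR_RGB2HSV)
w=(hsv[...,1]<40)&(hsv[...,2]>180)
for r in rects(X,p,7,33,1200,box=(250,700,-500,500)): print(r[0],r[1],r[2])
print('D side',face(X,p,365,-317,16,150,66,12,colmask=w))
E
```

```text
[(array([ 557. , -346.4,   29.9]), array([ 3.141, -0.   ,  0.206])), (array([ 557. , -346.4,   29.9]), array([ 3.141, -0.   ,  0.206]))]
[664.3 139.1  18.9  91.5  53.7  22.6] [162 166 174] [224 163]
[574.9 305.5  15.6 151.7  69.3 -13.5] [162 166 174] [177 175]
[410.9 239.6  15.9 150.7  68.5 -13.7] [162 166 174] [192 217]
[268.6 406.4  15.5  95.3  72.8 -37. ] [ 30  77 162] [143 261]
[ 267.1 -153.9   15.    71.6   17.9   57.5] [17 16 17] [304 271]
[578.8 312.6  18.1 164.1  88.6 -16.5] [243 246 249] [216 162]
[661.  144.1  21.6 101.7  59.1  28.7] [243 243 240] [272 173]
[411.5 247.6  18.4 154.3  82.1 -12.6] [243 246 243] [194 190]
[559.9 -67.1  16.2 121.6  38.4  -6.4] [127  25  22] [288 219]
[435.3 -31.4  17.4  93.8  31.4  77.8] [112  39  26] [268 232]
[ 315.7 -143.3   16.   158.4   68.8   41.9] [17 17 18] [257 261]
[ 598.7 -332.5   15.9   66.5   18.7  -74.3] [233 230 217] [360 263]
[ 531.5 -346.3   15.8  106.4   68.3   12. ] [154 147 134] [344 267]
[ 384.5 -312.    16.   154.1   67.5   12. ] [157 150 136] [300 281]
D side [ 340.51 -332.54   16.25   71.24   42.68  -16.09  244.  ]
```

>>> {"name": "move_arm", "arguments": {
  "moves": [
    [[0,0,-0.13,0,1],[0,0,0,0,0.5],[0,0,0,0,0.5],[0,0,0,0,0.5],[0,0,0,0,0.5],[0,0,0,0,0.5],[0,0,0,0,0.5],[0,0,0,0,0.5]]
  ]
}}

```text
time: 3.3
ee_pos: [556.8, -345.6, 25.1]
tcp_rot: [-3.141, 0.0, 0.206]
ft_force: [-1.0, 1.8, 3.9]
finger_gap: 65.8
gripper_force: 25.0
```

>>> {"name": "move_arm", "arguments": {
  "moves": [
    [[-0.5,0,1,0,0.5],[-0.5,0,1,0,0.5],[-0.5,0,1,0,0.5],[-0.5,0,1,0,0.5],[-0.6,0.5,0,1,0.5],[-0.6,0.5,0,1,0.5],[-0.6,0.5,0,1,0.5],[-0.6,0.5,0,1,0.5],[0,1,0,1,0.5],[0,1,0,1,0.5],[0,1,0,1,0.5],[0,1,0,1,0.5]]
  ]
}}

```text
time: 4.5
ee_pos: [424.6, -164.7, 145.0]
tcp_rot: [3.141, -0.0, 0.767]
ft_force: [0.5, -1.2, -2.2]
finger_gap: 65.7
gripper_force: 25.0
```

>>> {"name": "move_arm", "arguments": {
  "moves": [
    [[0.129,0.354,0,1,0.5],[0.129,0.354,0,1,0.5],[0.129,0.354,0,1,0.5],[0.129,0.354,0,1,0.5],[0.129,0.354,0,1,0.5],[0.129,0.354,0,1,0.5],[0.129,0.354,0,1,0.5],[0.129,0.354,0,1,0.5],[0.129,0.354,0,1,0.5],[0.129,0.354,0,1,0.5],[0,0,0,0.1,0.5],[0,0,0,0,0.5]]
  ]
}}

```text
time: 5.7
ee_pos: [463.4, -59.6, 144.9]
tcp_rot: [-3.141, 0.0, 1.469]
ft_force: [0.1, -0.2, -1.2]
finger_gap: 65.8
gripper_force: 25.0
```

>>> {"name": "move_arm", "arguments": {
  "moves": [
    [[0,0,-1,0,0.5],[0,0,-0.8,0,0.5],[0,0,-0.4,0,0.5],[0,0,-0.2,0,0.5],[0,0,-0.1,0,0.5],[0,0,0,0,0.5]]
  ]
}}

```text
time: 6.3
ee_pos: [463.8, -59.7, 70.4]
tcp_rot: [3.141, 0.0, 1.469]
ft_force: [0.6, 0.3, -0.6]
finger_gap: 65.8
gripper_force: 25.0
```

```bash
python3 - <<'E'
from h import *
c=shot('top','top2.png');X=cloud(c);p=c['pixels']
for r in rects(X,p,48,68,600,box=(350,600,-200,100)): print(r[0],r[1],r[2])
c=shot('side','side2.png');X=cloud(c);p=c['pixels']
for r in rects(X,p,50,68,600,box=(350,600,-200,100)): print(r[0],r[1],r[2])
E
```

```text
[463.2 -88.8  63.   91.1  80.9 -89.2] [202 202 186] [276 225]
```

View pics/side2.png

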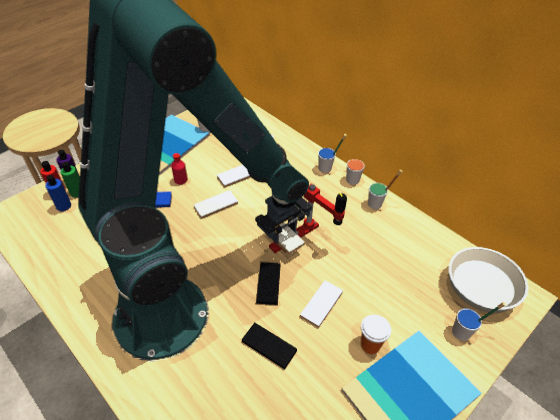

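The side view shows the panel in the gripper sitting over the riser at (290,240). D is clearly visible at (322,303).

>>> {"name": "move_arm", "arguments": {
  "moves": [
    [[0,0,-0.03,0,0.5],[0,0,-0.03,0,0.5],[0,0,0,0,0.5],[0,0,0,0,1],[0,0,0,0,1],[0,0,0,0,1],[0,0,0,0,1]]
  ]
}}

```text
time: 7.1
ee_pos: [463.5, -59.5, 68.3]
tcp_rot: [3.142, 0.0, 1.47]
ft_force: [-0.3, -0.3, 0.2]
finger_gap: 90.9
gripper_force: 0.0
```

>>> {"name": "move_arm", "arguments": {
  "moves": [
    [[0,0,1,0,1],[0,0,1,0,1],[0,0,0.567,-1,1],[-0.15,-0.6,0,-1,1],[-0.15,-0.6,0,-1,1],[-0.15,-0.6,0,-1,1],[-0.15,-0.6,0,-1,1],[-0.15,-0.6,0,-1,1],[-0.15,-0.6,0,-1,1],[-0.15,-0.6,0,-1,1],[-0.15,-0.6,0,-1,1],[-0.15,-0.6,0,-1,1]]
  ]
}}

```text
time: 8.3
ee_pos: [422.7, -222.2, 145.2]
tcp_rot: [-3.141, 0.0, 0.769]
ft_force: [0.6, 0.5, 0.2]
finger_gap: 90.9
gripper_force: 0.0
```

```bash
python3 - <<'E'
from h import *
for n in('top','side'):
    c=shot(n,n+'3.png');X=cloud(c);p=c['pixels']
    print(n)
    for r in rects(X,p,7,33,1200,box=(250,750,-500,500)): print(r[0],r[1],r[2])
    for r in rects(X,p,52,70,600,box=(350,600,-200,100)): print(r[0],r[1],r[2])
    hsv=cv2.cvtColor(p,cv2.COLOR_RGB2HSV)
    w=(hsv[...,1]<60)&(hsv[...,2]>110)
    print(face(X,p,463.5,-59.5,60,150,66,84.2,colmask=w))
    print(face(X,p,384.5,-312,16,150,66,12,colmask=w,tol=3))
E
```

```text
top
[669.1 143.3  19.4 100.8  51.3  23.3] [152 155 162] [223 158]
[574.9 306.   15.4 151.4  69.5 -12.6] [152 155 163] [177 175]
[541.1 -66.9  13.4  65.5  33.9  -5.5] [94 16 12] [283 196]
[415.4 238.6  15.6 150.   71.9 -10.4] [152 155 163] [194 217]
[ 367.9 -319.5   15.7  113.3   67.4   11.8] [152 155 162] [350 234]
[275.2 413.2  15.8  91.8  54.6 -37.6] [ 26  66 140] [143 261]
[464.7 -59.8  59.5 150.3  67.5  84.7] [152 155 163] [265 212]
[465.09 -59.08  59.61 149.8   65.57  84.39 585.  ]
[ 357.49 -328.6    15.9   101.94   51.38   -6.16  192.  ]
side
[546.9 315.7  18.1  97.9  76.6 -16. ] [241 243 247] [216 168]
[389.3 428.1  18.9  52.7  30.  -22.8] [116  18  30] [174 176]
[412.4 247.8  18.3 153.2  85.7 -12.5] [241 244 247] [194 190]
[429.9 -61.6  16.   69.7  27.9  85.5] [95 23 18] [269 239]
[ 319.8 -140.9   15.8  168.2   66.6   42.5] [12 12 13] [257 260]
[ 384.6 -311.9   16.   155.5   67.7   12. ] [241 243 238] [300 281]
[465.4 -42.2  61.6 127.6  69.2  84.7] [241 244 242] [262 215]
[459.88 -23.53  61.22 105.92  55.99  62.24 300.  ]
[ 382.75 -313.21   16.03  148.9    67.75   11.18  659.  ]
```

>>> {"name": "move_arm", "arguments": {
  "moves": [
    [[-0.144,-0.34,0,-0.906,1],[-0.144,-0.34,0,-0.906,1],[-0.144,-0.34,0,-0.906,1],[-0.144,-0.34,0,-0.906,1],[-0.144,-0.34,0,-0.906,1],[-0.144,-0.34,0,-0.906,1],[-0.144,-0.34,0,-0.906,1],[-0.144,-0.34,0,-0.906,1],[-0.144,-0.34,0,-0.906,1],[0,0,-0.7,0,1],[0,0,-0.7,0,1],[0,0,-0.7,0,1]]
  ]
}}

```text
time: 9.6
ee_pos: [384.4, -312.8, 81.6]
tcp_rot: [3.141, -0.0, 0.204]
ft_force: [0.1, -0.5, -0.0]
finger_gap: 91.0
gripper_force: 0.0
```

>>> {"name": "move_arm", "arguments": {
  "moves": [
    [[0,0,-0.8,0,1],[0,0,-0.7,0,1],[0,0,-0.4,0,1],[0,0,0,0,1],[0,0,0,0,0.5],[0,0,0,0,0.5],[0,0,0,0,0.5],[0,0,0,0,0.5],[0,0,0,0,0.5],[0,0,0,0,0.5],[0,0,0,0,0.5]]
  ]
}}

```text
time: 10.7
ee_pos: [384.5, -313.6, 26.0]
tcp_rot: [3.141, -0.001, 0.203]
ft_force: [-0.2, 1.8, 8.1]
finger_gap: 66.0
gripper_force: 25.0
```

```bash
python3 - <<'E'
from h import *
c=shot('side','side4.png');X=cloud(c);p=c['pixels']
for r in rects(X,p,12,20,600,box=(250,500,-420,-200)): print(r[0],r[1],r[2])
a=p[240:400,250:410,::-1]
cv2.imwrite('pics/s4c.png',cv2.resize(a,None,fx=3.5,fy=3.5,interpolation=cv2.INTER_CUBIC))
E
```

```text
[ 352.3 -314.    15.8   90.1   75.4   12.3] [153 146 133] [300 296]
```

View pics/s4c.png

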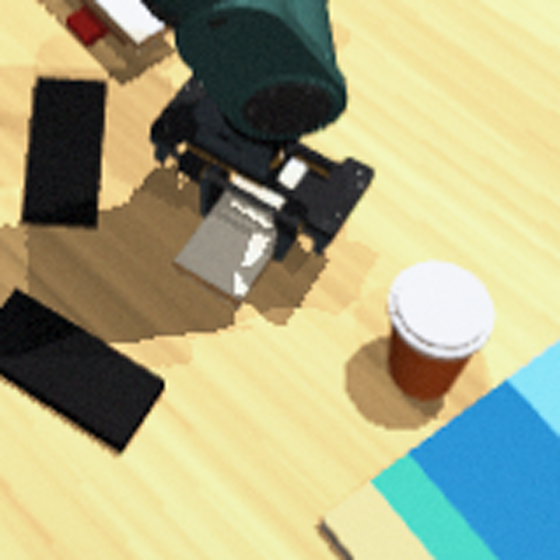

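The crop shows D held squarely in the fingers at about (255,220).

>>> {"name": "move_arm", "arguments": {
  "moves": [
    [[0,0,1,0,0.5],[0,0,1,0,0.5],[0.139,0.445,1,0.955,0.5],[0.139,0.445,1,0.955,0.5],[0.139,0.445,0,0.955,0.5],[0.139,0.445,0,0.955,0.5],[0.139,0.445,0,0.955,0.5],[0.139,0.445,0,0.955,0.5],[0.139,0.445,0,0.955,0.5],[0.139,0.445,0,0.955,0.5],[0.139,0.445,0,0.955,0.5],[0.139,0.445,0,0.955,0.5]]
  ]
}}

```text
time: 11.95
ee_pos: [425.9, -179.2, 145.5]
tcp_rot: [3.141, -0.0, 0.872]
ft_force: [0.1, -0.3, -1.6]
finger_gap: 65.9
gripper_force: 25.0
```

>>> {"name": "move_arm", "arguments": {
  "moves": [
    [[0.139,0.445,0,0.955,0.5],[0.139,0.445,0,0.955,0.5],[0.139,0.445,0,0.955,0.5],[0.139,0.445,0,0.955,0.5],[0.139,0.445,0,0.955,0.5],[0.139,0.445,0,0.955,0.5],[0.139,0.445,0,0.955,0.5],[0.139,0.445,0,0.955,0.5],[0.139,0.445,0,0.955,0.5],[0,0,0,0,0.5],[0,0,-0.8,0,0.5],[0,0,-0.6,0,0.5]]
  ]
}}

```text
time: 13.15
ee_pos: [463.3, -60.0, 102.9]
tcp_rot: [3.141, 0.0, 1.467]
ft_force: [-0.7, -0.1, -1.8]
finger_gap: 65.7
gripper_force: 25.0
```

>>> {"name": "move_arm", "arguments": {
  "moves": [
    [[0,0,-0.4,0,0.5],[0,0,-0.1,0,0.5],[0,0,-0.07,0,0.5],[0,0,0,0,0.5]]
  ]
}}

```text
time: 13.55
ee_pos: [463.6, -59.8, 86.5]
tcp_rot: [3.141, 0.0, 1.469]
ft_force: [-0.4, 0.0, -0.3]
finger_gap: 65.7
gripper_force: 25.0
```

>>> {"name": "move_arm", "arguments": {
  "moves": [
    [[0,0,-0.03,0,0.5],[0,0,0,0,0.5],[0,0,0,0,1],[0,0,0,0,1],[0,0,0,0,1],[0,0,0,0,1],[0,0,1,0,1],[0,0,1,0,1],[0,0,1,0,1],[-0.2,0,1,1,1],[-0.2,0.5,0,1,1],[-0.2,0.5,0,1,1]]
  ]
}}

```text
time: 14.75
ee_pos: [445.6, -29.5, 206.2]
tcp_rot: [3.14, 0.001, 1.681]
ft_force: [-0.6, -0.2, 0.3]
finger_gap: 91.1
gripper_force: 0.0
```

>>> {"name": "move_arm", "arguments": {
  "moves": [
    [[-0.1,0.5,0,1,1],[-0.1,0.5,0,1,1],[-0.1,0.5,0,1,1],[-0.1,0.5,0,1,1],[-0.1,0.5,0,1,1],[-0.1,0.5,0,1,1],[0,0.5,0,1,1],[0,0.5,0,1,1],[0,0.5,0,1,1]]
  ]
}}

```text
time: 15.65
ee_pos: [427.2, 106.0, 205.2]
tcp_rot: [3.142, -0.0, 2.31]
ft_force: [-0.1, 0.2, 0.2]
finger_gap: 91.1
gripper_force: 0.0
```

```bash
python3 - <<'E'
from h import *
print(env.state()['ee_pos'],np.degrees(env.state()['tcp_rot']))
for n in('top','side'):
    c=shot(n,n+'5.png');X=cloud(c);p=c['pixels']
    print(n)
    for r in rects(X,p,7,25,1200,box=(300,750,-500,500)): print(r[0],r[1],r[2])
    for r in rects(X,p,68,84,600,box=(350,600,-200,100)): print(r[0],r[1],r[2])
    hsv=cv2.cvtColor(p,cv2.COLOR_RGB2HSV)
    w=(hsv[...,1]<60)&(hsv[...,2]>110)
    print('st',face(X,p,463.5,-59.5,76,150,66,84.2,colmask=w))
    print('B',face(X,p,411,240,16,150,66,-12,colmask=w,tol=4))
    print('A',face(X,p,575.5,306.5,16,150,66,-13,colmask=w,tol=4))
a=p[150:280,200:360,::-1]
cv2.imwrite('pics/s5c.png',cv2.resize(a,None,fx=4,fy=4,interpolation=cv2.INTER_CUBIC))
E
```

```text
[427.24222581 105.98550106 205.23042287] [ 1.79999600e+02 -3.27289141e-05  1.32348135e+02]
top
[668.  142.7  18.9 107.7  49.9  22.6] [145 148 155] [223 158]
[574.7 306.6  15.5 153.7  69.7 -14. ] [145 148 155] [177 175]
[542.1 -67.3  13.9  63.7  33.7  -6.2] [93 19 13] [283 195]
[413.9 250.7  15.5 151.   49.5 -11.6] [144 147 155] [192 217]
[ 327.1 -138.    15.3  124.8   66.5   41.9] [28 26 26] [290 243]
[464.2 -60.1  75.2 150.2  68.5  84.4] [145 148 155] [265 211]
st [464.49 -60.07  75.52 149.23  65.66  84.07 609.  ]
B [398.01 256.02  15.87 129.54  42.19  -2.93 251.  ]
A [574.79 306.14  15.89 151.39  65.6  -13.75 454.  ]
side
[714.  276.3  15.9  58.1  26.1 -49.8] [103  80  20] [262 159]
[642.  285.3  17.3  81.9  33.5  42.6] [225 225 221] [249 162]
[514.2 335.6  18.3  84.   38.1  39.5] [224 227 220] [217 170]
[667.7 149.1  20.5 115.1  58.9  21.6] [225 223 217] [272 173]
[390.3 431.1  15.8  58.8  30.8 -27.4] [97 14 25] [173 176]
[417.3 245.6  18.1 162.6  82.8 -11.3] [226 229 224] [194 189]
[312.7 408.4  18.7  60.4  25.1  89.9] [ 42  87 186] [162 190]
[574.8 -70.4  15.6  87.   41.7 -13.6] [122  21  19] [295 219]
[ 329.3 -133.7   15.9  126.9   66.9   43.7] [19 19 20] [259 261]
[464.1 -57.4  77.7 155.7  71.2  85.1] [226 229 234] [262 213]
st [462.87 -59.76  77.39 153.09  70.17  83.17 612.  ]
B [411.69 242.32  17.44 150.32  69.35 -11.92 361.  ]
A [573.33 309.1   17.47 218.03  61.6  -23.81  87.  ]
```

View pics/s5c.png

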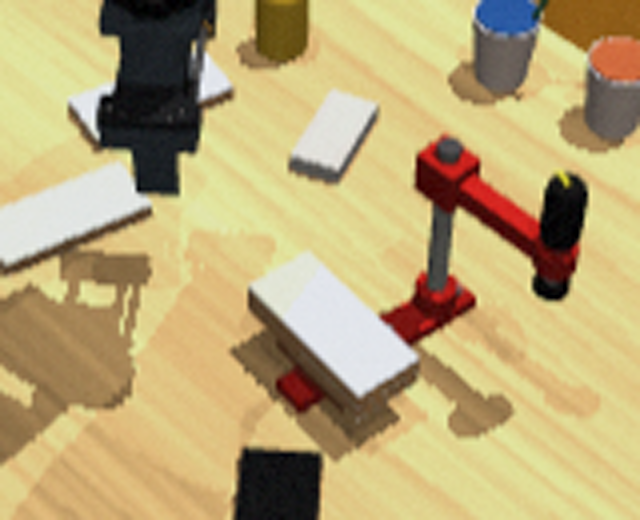

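The crop shows the two stacked panels flush on the riser at about (335,320), with the jaw still swung aside.

>>> {"name": "move_arm", "arguments": {
  "moves": [
    [[-0.0615,0.499,0,0.986,1],[-0.0615,0.499,0,0.986,1],[-0.0615,0.499,0,0.986,1],[-0.0615,0.499,-0.6,0.986,1],[-0.0615,0.499,-0.6,0.986,1],[-0.0615,0.499,-0.6,0.986,1],[-0.0615,0.499,-0.6,0.986,1],[-0.0615,0.499,-0.6,0.986,1],[-0.0615,0.499,-0.6,0.986,1],[0,0,-0.6,0,1],[0,0,-0.6,0,1],[0,0,-0.6,0,1]]
  ]
}}

```text
time: 16.95
ee_pos: [410.9, 239.7, 42.5]
tcp_rot: [-3.141, 0.0, 2.925]
ft_force: [0.4, 0.3, -0.1]
finger_gap: 91.1
gripper_force: 0.0
```

>>> {"name": "move_arm", "arguments": {
  "moves": [
    [[0,0,-0.4,0,1],[0,0,-0.2,0,1],[0,0,0,0,1],[0,0,0,0,0.5],[0,0,0,0,0.5],[0,0,0,0,0.5],[0,0,0,0,0.5],[0,0,0,0,0.5],[0,0,0,0,0.5],[0,0,0,0,0.5]]
  ]
}}

```text
time: 17.95
ee_pos: [411.1, 240.3, 25.7]
tcp_rot: [3.141, 0.001, 2.927]
ft_force: [-1.6, -1.5, 7.2]
finger_gap: 66.0
gripper_force: 24.9
```

>>> {"name": "move_arm", "arguments": {
  "moves": [
    [[0,0,1,0,0.5],[0,0,1,0,0.5],[0.0837,-0.4757,1,-0.994,0.5],[0.0837,-0.4757,1,-0.994,0.5],[0.0837,-0.4757,0,-0.994,0.5],[0.0837,-0.4757,0,-0.994,0.5],[0.0837,-0.4757,0,-0.994,0.5],[0.0837,-0.4757,0,-0.994,0.5],[0.0837,-0.4757,0,-0.994,0.5],[0.0837,-0.4757,0,-0.994,0.5],[0.0837,-0.4757,0,-0.994,0.5],[0.0837,-0.4757,0,-0.994,0.5]]
  ]
}}

```text
time: 19.15
ee_pos: [435.8, 96.8, 145.3]
tcp_rot: [-3.142, -0.0, 2.23]
ft_force: [0.2, -0.7, -1.2]
finger_gap: 66.0
gripper_force: 24.9
```

>>> {"name": "move_arm", "arguments": {
  "moves": [
    [[0.0837,-0.4757,0,-0.994,0.5],[0.0837,-0.4757,0,-0.994,0.5],[0.0837,-0.4757,0,-0.994,0.5],[0.0837,-0.4757,0,-0.994,0.5],[0.0837,-0.4757,0,-0.994,0.5],[0.0837,-0.4757,0,-0.994,0.5],[0.0837,-0.4757,0,-0.994,0.5],[0.0837,-0.4757,0,-0.994,0.5],[0.0837,-0.4757,0,-0.994,0.5],[0.0837,-0.4757,0,-0.994,0.5],[0.0837,-0.4757,0,-0.994,0.5],[0,0,0,0,0.5]]
  ]
}}

```text
time: 20.35
ee_pos: [463.7, -60.6, 145.3]
tcp_rot: [3.141, 0.0, 1.467]
ft_force: [-0.1, 0.4, -1.1]
finger_gap: 65.5
gripper_force: 24.9
```

>>> {"name": "move_arm", "arguments": {
  "moves": [
    [[0,0,-0.7,0,0.5],[0,0,-0.5,0,0.5],[0,0,-0.15,0,0.5],[0,0,-0.08,0,0.5],[0,0,0,0,0.5]]
  ]
}}

```text
time: 20.85
ee_pos: [463.6, -59.4, 102.6]
tcp_rot: [3.142, -0.0, 1.47]
ft_force: [0.0, 0.2, -1.1]
finger_gap: 65.9
gripper_force: 24.9
```

>>> {"name": "move_arm", "arguments": {
  "moves": [
    [[0,0,-0.037,0,0.5],[0,0,0,0,0.5],[0,0,0,0,1],[0,0,0,0,1],[0,0,0,0,1],[0,0,0,0,1],[0,0,1,0,1],[0,0,1,0,1],[0,0,1,0,1],[0,0,1,0,1],[0.1,0.581,0,0.98,1],[0.1,0.581,0,0.98,1]]
  ]
}}

```text
time: 22.05
ee_pos: [470.0, -24.6, 222.4]
tcp_rot: [3.139, 0.0, 1.608]
ft_force: [0.2, 0.7, -0.2]
finger_gap: 91.5
gripper_force: 0.0
```

>>> {"name": "move_arm", "arguments": {
  "moves": [
    [[0.1,0.581,0,0.98,1],[0.1,0.581,0,0.98,1],[0.1,0.581,0,0.98,1],[0.215,0.581,0,0.98,1],[0.215,0.581,0,0.98,1],[0.215,0.581,0,0.98,1],[0.215,0.581,0,0.98,1],[0.215,0.581,0,0.98,1],[0.215,0.581,0,0.98,1],[0.215,0.581,0,0.98,1],[0.215,0.581,0,0.98,1],[0.215,0.581,0,0.98,1]]
  ]
}}

```text
time: 23.25
ee_pos: [536.7, 185.2, 221.2]
tcp_rot: [-3.141, -0.0, 2.43]
ft_force: [0.1, -0.9, 0.3]
finger_gap: 90.9
gripper_force: 0.0
```

```bash
python3 - <<'E'
from h import *
print(env.state()['ee_pos'],np.degrees(env.state()['tcp_rot']))
c=shot('top','top6.png');X=cloud(c);p=c['pixels']
for r in rects(X,p,7,25,1200,box=(300,750,-500,500)): print(r[0],r[1],r[2])
for r in rects(X,p,84,100,600,box=(350,600,-200,100)): print(r[0],r[1],r[2])
hsv=cv2.cvtColor(p,cv2.COLOR_RGB2HSV)
w=(hsv[...,1]<60)&(hsv[...,2]>110)
print('st',face(X,p,463.5,-59.5,92,150,66,84.2,colmask=w))
E
```

```text
[536.69485643 185.15681911 221.15222397] [-1.79992730e+02 -4.55893630e-03  1.39224384e+02]
[669.4 141.4  18.4 100.9  52.7  21.4] [152 155 163] [224 158]
[543.9 -68.5  13.8  58.   34.9  -7.8] [98 20 13] [283 196]
[ 327.1 -138.    15.1  125.5   66.4   42.5] [31 28 29] [290 243]
[464.5 -59.6  91.3 150.1  67.9  84. ] [152 156 163] [265 209]
st [464.93 -59.91  91.51 150.66  66.33  83.33 629.  ]
```

>>> {"name": "move_arm", "arguments": {
  "moves": [
    [[0.1845,0.581,0,0.979,1],[0.1845,0.581,0,0.979,1],[0.1845,0.581,0,0.979,1],[0.1845,0.581,-0.7,0.979,1],[0.1845,0.581,-0.7,0.979,1],[0.1845,0.581,-0.7,0.979,1],[0.1845,0.581,-0.7,0.979,1],[0,0,-0.7,0,1],[0,0,-0.7,0,1],[0,0,-0.7,0,1],[0,0,-0.7,0,1],[0,0,-0.5,0,1]]
  ]
}}

```text
time: 24.5
ee_pos: [574.8, 305.9, 36.8]
tcp_rot: [-3.141, -0.001, 2.905]
ft_force: [-0.3, 1.0, -0.3]
finger_gap: 91.1
gripper_force: 0.0
```

>>> {"name": "move_arm", "arguments": {
  "moves": [
    [[0,0,-0.3,0,1],[0,0,-0.133,0,1],[0,0,0,0,1],[0,0,0,0,0.5],[0,0,0,0,0.5],[0,0,0,0,0.5],[0,0,0,0,0.5],[0,0,0,0,0.5],[0,0,0,0,0.5],[0,0,0,0,0.5]]
  ]
}}

```text
time: 25.5
ee_pos: [575.6, 306.6, 25.7]
tcp_rot: [3.141, 0.0, 2.905]
ft_force: [-1.3, -0.9, 6.7]
finger_gap: 66.0
gripper_force: 25.0
```

>>> {"name": "move_arm", "arguments": {
  "moves": [
    [[0,0,1,0,0.5],[0,0,1,0,0.5],[-0.3,-0.581,1,-0.98,0.5],[-0.3,-0.581,1,-0.98,0.5],[-0.3,-0.581,0.5,-0.98,0.5],[-0.3,-0.581,0,-0.98,0.5],[-0.3,-0.581,0,-0.98,0.5],[-0.3,-0.581,0,-0.98,0.5],[-0.3,-0.581,0,-0.98,0.5],[-0.3,-0.581,0,-0.98,0.5],[-0.3,-0.581,0,-0.98,0.5],[-0.3,-0.581,0,-0.98,0.5]]
  ]
}}

```text
time: 26.7
ee_pos: [484.7, 131.4, 160.2]
tcp_rot: [-3.141, -0.0, 2.219]
ft_force: [0.6, -0.2, -1.1]
finger_gap: 66.1
gripper_force: 25.0
```

>>> {"name": "move_arm", "arguments": {
  "moves": [
    [[-0.066,-0.581,0,-0.98,0.5],[-0.066,-0.581,0,-0.98,0.5],[-0.066,-0.581,0,-0.98,0.5],[-0.066,-0.581,0,-0.98,0.5],[-0.066,-0.581,0,-0.98,0.5],[-0.066,-0.581,0,-0.98,0.5],[-0.066,-0.581,0,-0.98,0.5],[-0.066,-0.581,0,-0.98,0.5],[-0.066,-0.581,0,-0.98,0.5],[-0.066,-0.581,0,-0.98,0.5],[-0.066,-0.581,0,-0.98,0.5],[0,0,0,0,0.5]]
  ]
}}

```text
time: 27.9
ee_pos: [463.3, -60.8, 160.3]
tcp_rot: [3.142, 0.0, 1.466]
ft_force: [-0.2, -0.1, -0.7]
finger_gap: 65.8
gripper_force: 25.0
```

>>> {"name": "move_arm", "arguments": {
  "moves": [
    [[0,0,-0.7,0,0.5],[0,0,-0.5,0,0.5],[0,0,-0.12,0,0.5],[0,0,-0.08,0,0.5],[0,0,0,0,0.5]]
  ]
}}

```text
time: 28.4
ee_pos: [463.7, -59.4, 118.5]
tcp_rot: [3.141, -0.0, 1.47]
ft_force: [-0.5, 0.9, -0.7]
finger_gap: 66.0
gripper_force: 25.0
```

>>> {"name": "move_arm", "arguments": {
  "moves": [
    [[0,0,-0.035,0,0.5],[0,0,0,0,0.5],[0,0,0,0,1],[0,0,0,0,1],[0,0,0,0,1],[0,0,0,0,1],[0,0,1,0,1],[0,0,1,0,1],[0,0,1,0,1],[0,0,1,0,1],[0,0.8,0,-0.95,1],[0,0.8,0,-0.95,1]]
  ]
}}

```text
time: 29.6
ee_pos: [463.9, -11.3, 238.3]
tcp_rot: [3.139, -0.0, 1.332]
ft_force: [0.9, 0.7, -0.6]
finger_gap: 90.9
gripper_force: 0.0
```

>>> {"name": "move_arm", "arguments": {
  "moves": [
    [[0.2,0.8,0,-0.95,1],[0.2,0.8,0,-0.95,1],[0.4,0.6,0,-0.95,1],[0.4,0.6,0,-0.95,1]]
  ]
}}

```text
time: 30.0
ee_pos: [499.7, 73.4, 237.2]
tcp_rot: [3.142, 0.0, 1.069]
ft_force: [1.1, 0.4, 0.0]
finger_gap: 91.3
gripper_force: 0.0
```

```bash
python3 - <<'E'
from h import *
print(env.state()['ee_pos'],np.degrees(env.state()['tcp_rot']))
for n in('top','side'):
    c=shot(n,n+'7.png');X=cloud(c);p=c['pixels']
    print(n)
    for r in rects(X,p,10,28,1200,box=(500,780,-500,500)): print(r[0],r[1],r[2])
    for r in rects(X,p,100,118,600,box=(350,600,-200,100)): print(r[0],r[1],r[2])
    hsv=cv2.cvtColor(p,cv2.COLOR_RGB2HSV)
    w=(hsv[...,1]<60)&(hsv[...,2]>110)
    print('st',face(X,p,463.5,-59.5,108,150,66,84.2,colmask=w))
    print('caul',face(X,p,669,142.5,19.5,100,50,23,colmask=w,tol=4))
    cv2.imwrite(f'pics/{n}7c.png',cv2.resize(p[150:280,200:360,::-1] ,None,fx=4,fy=4,interpolation=cv2.INTER_CUBIC))
E
```

```text
[499.70206895  73.36143359 237.21622267] [1.79998392e+02 1.05305629e-03 6.12206883e+01]
top
[703.  156.8  18.6  49.4  27.7 -67. ] [148 149 155] [223 158]
[545.8 -67.7  15.2  54.9  33.4  -6.7] [91 16 13] [283 197]
[464.5 -59.  107.4 149.8  68.6  85.4] [148 151 159] [266 209]
st [465.14 -60.41 107.54 146.89  65.19  83.31 614.  ]
caul [706.65 155.8   18.54  51.57  23.44 102.63  50.  ]
side
[668.3 145.9  21.8 110.5  52.4  23.1] [227 226 221] [273 172]
[584.2 -71.4  16.1  68.8  36.6 -16.1] [122  23  18] [299 219]
[464.7 -55.6 109.8 156.2  71.4  84.4] [228 230 218] [262 206]
st [462.88 -59.56 109.49 153.75  68.05  85.41 608.  ]
caul [668.12 145.24  20.88 107.45  51.18  22.9  153.  ]
```

View pics/side7c.png

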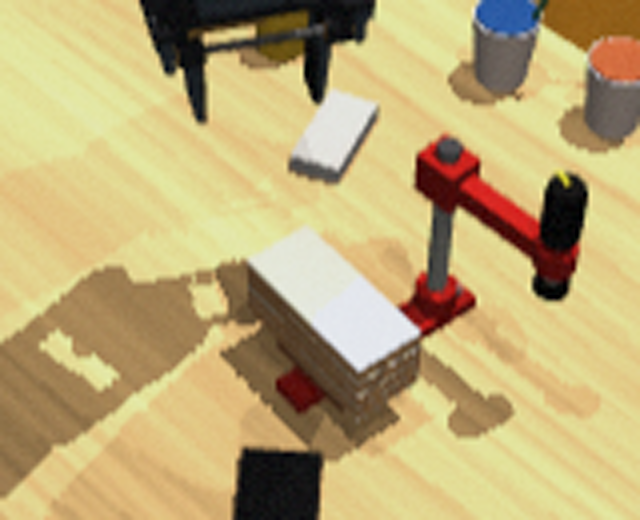

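The crop shows all four panels stacked flush on the riser at about (335,310), and the caul still lying at (335,135).

>>> {"name": "move_arm", "arguments": {
  "moves": [
    [[0.564,0.235,0,-0.96,1],[0.564,0.235,0,-0.96,1],[0.564,0.235,0,-0.96,1],[0.564,0.235,0,-0.96,1],[0.564,0.235,0,-0.96,1],[0.564,0.235,-0.6,-0.96,1],[0.564,0.235,-0.6,-0.96,1],[0.564,0.235,-0.6,-0.96,1],[0.564,0.235,-0.6,-0.96,1],[0.564,0.235,-0.6,-0.96,1],[0,0,-0.6,0,1],[0,0,-0.6,0,1]]
  ]
}}

```text
time: 31.3
ee_pos: [668.0, 142.3, 109.9]
tcp_rot: [-3.141, 0.001, 0.403]
ft_force: [-0.9, 0.5, -0.1]
finger_gap: 91.4
gripper_force: 0.0
```

```bash
python3 - <<'E'
from h import *
c=shot('side','side8.png');X=cloud(c);p=c['pixels']
for r in rects(X,p,10,28,800,box=(580,780,40,250)): print(r[0],r[1],r[2])
print(env.state()['ee_pos'])
E
```

```text
[670.2 149.   21.4 110.8  56.2  21.9] [170 165 158] [272 172]
[666.19372857 142.00048767 106.88723081]
```

>>> {"name": "move_arm", "arguments": {
  "moves": [
    [[0,0,-0.7,0,1],[0,0,-0.7,0,1],[0,0,-0.7,0,1],[0,0,-0.5,0,1],[0,0,-0.2,0,1],[0,0,0,0,1],[0,0,0,0,0.35],[0,0,0,0,0.35],[0,0,0,0,0.35],[0,0,0,0,0.35],[0,0,0,0,0.35],[0,0,0,0,0.35]]
  ],
  "grip_force": 35
}}

```text
time: 32.55
ee_pos: [668.8, 143.0, 27.4]
tcp_rot: [-3.142, -0.0, 0.401]
ft_force: [-0.8, 0.7, 2.2]
finger_gap: 49.5
gripper_force: 35.0
```

>>> {"name": "move_arm", "arguments": {
  "moves": [
    [[0,0,0,0,0.35],[0,0,0,0,0.35],[0,0,0,0,0.35]]
  ]
}}

```text
time: 32.85
ee_pos: [668.7, 143.0, 27.3]
tcp_rot: [-3.142, -0.0, 0.401]
ft_force: [-1.9, 1.9, 5.6]
finger_gap: 49.7
gripper_force: 35.0
```

>>> {"name": "move_arm", "arguments": {
  "moves": [
    [[0,0,1,0,0.35],[0,0,1,0,0.35],[0,0,1,0,0.35],[-0.6,-0.3,1,0.956,0.35],[-0.6,-0.3,1,0.956,0.35],[-0.6,-0.3,0,0.956,0.35],[-0.6,-0.3,0,0.956,0.35],[-0.6,-0.3,0,0.956,0.35],[-0.6,-0.3,0,0.956,0.35],[-0.6,-0.3,0,0.956,0.35],[-0.6,-0.3,0,0.956,0.35],[-0.6,-0.3,0,0.956,0.35]]
  ]
}}

```text
time: 34.05
ee_pos: [505.7, 61.5, 176.8]
tcp_rot: [-3.141, 0.0, 1.004]
ft_force: [0.6, 0.2, -2.3]
finger_gap: 49.7
gripper_force: 35.0
```

>>> {"name": "move_arm", "arguments": {
  "moves": [
    [[-0.206,-0.579,0,0.956,0.35],[-0.206,-0.579,0,0.956,0.35],[-0.206,-0.579,0,0.956,0.35],[-0.206,-0.579,0,0.956,0.35],[-0.206,-0.579,0,0.956,0.35],[-0.206,-0.579,0,0.956,0.35],[-0.206,-0.579,0,0.956,0.35],[0,0,0,0,0.35]]
  ]
}}

```text
time: 34.85
ee_pos: [462.6, -60.9, 176.9]
tcp_rot: [-3.141, 0.0, 1.469]
ft_force: [-0.1, -0.5, -2.6]
finger_gap: 49.4
gripper_force: 35.0
```

>>> {"name": "move_arm", "arguments": {
  "moves": [
    [[0,0,-0.7,0,0.35],[0,0,-0.5,0,0.35],[0,0,-0.12,0,0.35],[0,0,-0.05,0,0.35],[0,0,0,0,0.35]]
  ]
}}

```text
time: 35.35
ee_pos: [463.7, -59.5, 136.4]
tcp_rot: [3.141, 0.0, 1.468]
ft_force: [0.4, -0.2, -2.8]
finger_gap: 49.9
gripper_force: 35.0
```

>>> {"name": "move_arm", "arguments": {
  "moves": [
    [[0,0,-0.04,0,0.35],[0,0,0,0,0.35],[0,0,0,0,1],[0,0,0,0,1],[0,0,0,0,1],[0,0,0,0,1],[0,0,0,0,1],[0,0,1,0,1],[0,0,1,0,1],[0,0,1,0,1],[0,0,1,0,1],[0,0,1,0,1]]
  ]
}}

```text
time: 36.55
ee_pos: [463.2, -59.6, 286.2]
tcp_rot: [3.141, -0.0, 1.468]
ft_force: [0.2, 0.8, 0.2]
finger_gap: 91.0
gripper_force: 0.0
```

>>> {"name": "move_arm", "arguments": {
  "moves": [
    [[0,-0.2,1,0,1],[0,-1,0,0,1],[0,-1,0,0,1],[0,-1,0,0,1],[0,-1,0,0,1],[0,-1,0,0,1],[0,-1,0,0,1],[0,-1,0,0,1],[0,-1,0,0,1]]
  ]
}}

```text
time: 37.45
ee_pos: [463.2, -306.9, 314.8]
tcp_rot: [-3.141, -0.0, 1.468]
ft_force: [-0.3, -0.6, 0.3]
finger_gap: 91.2
gripper_force: 0.0
```

```bash
python3 - <<'E'
from h import *
print(env.state()['ee_pos'],np.degrees(env.state()['tcp_rot']))
for n in('top','side'):
    c=shot(n,n+'9.png');X=cloud(c);p=c['pixels']
    print(n)
    for z in (102,116),(120,136):
        for r in rects(X,p,*z,600,box=(350,600,-200,100)): print(z,r[0],r[1],r[2])
    print('caul',face(X,p,463.5,-59.5,128,100,50,84,tol=4))
    m=(X[...,2]>245)&(abs(X[...,0]-579)<35)&(abs(X[...,1]+190)<35)
    print('handle',X[m].mean(0),np.nanpercentile(X[m],[2,98],axis=0))
    m=(X[...,2]>252)&(abs(X[...,0]-579)<35)&(abs(X[...,1]+190)<35)
    print('handle',X[m].mean(0),cv2.minEnclosingCircle(X[m][:,:2].astype(np.float32)))
cv2.imwrite('pics/side9c.png',cv2.resize(p[150:280,200:360,::-1] ,None,fx=4,fy=4,interpolation=cv2.INTER_CUBIC))
E
```

```text
[ 463.20704413 -306.94815606  314.81645722] [-1.79994428e+02 -2.86383863e-03  8.41300442e+01]
top
(102, 116) [464.3 -58.8 107.8 149.8  68.1  85. ] [153 156 162] [265 209]
(120, 136) [464.4 -60.3 127.2  99.6  51.2  84.5] [154 157 163] [272 211]
caul [463.89 -59.32 127.61 100.21  50.07  84.43 291.  ]
handle [ 579.71531687 -190.68652172  256.9699283 ] [[ 566.26555707 -203.90656037  248.73235101]
 [ 594.6298434  -177.09122227  265.0168983 ]]
handle [ 580.79979386 -190.91885291  257.98874717] ((580.4937133789062, -190.7103729248047), 15.605830192565918)
side
(102, 116) [463.4 -56.5 109.7 155.4  68.8  85.4] [225 226 219] [262 206]
(120, 136) [463.6 -56.7 129.5 105.5  54.5  83.8] [236 233 230] [268 208]
caul [463.55 -58.53 129.21 103.47  54.24  83.59 302.  ]
handle [nan nan nan] [nan nan nan]
handle [nan nan nan] ((0.0, 0.0), 0.0)<stdin>:10: RuntimeWarning: Mean of empty slice.
  ret = um.true_divide(
  return np.nanmean(a, axis, out=out, keepdims=keepdims)
<stdin>:12: RuntimeWarning: Mean of empty slice.
```

View pics/side9c.png

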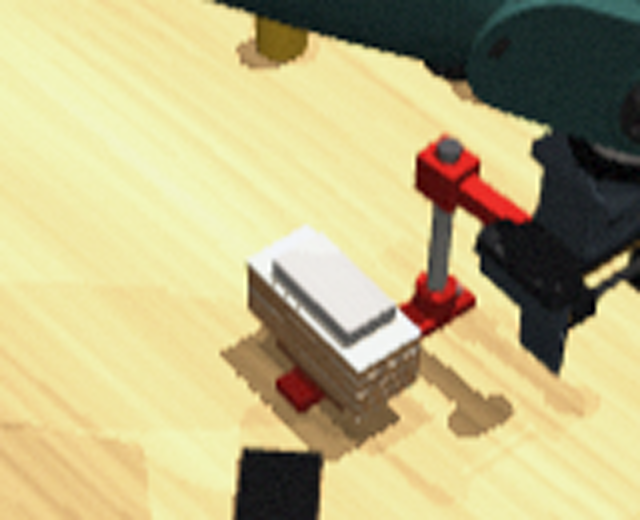

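The crop shows the caul lying centred on the four-panel stack at about (335,300), and the gripper off near the jaw.

>>> {"name": "move_arm", "arguments": {
  "moves": [
    [[0.777,0.765,0,0.23,1],[0.777,0.765,0,0.23,1],[0.777,0.765,0,0.23,1],[0.777,0.765,0,0.23,1],[0.777,0.765,0,0.23,1],[0,0,-0.7,0,1],[0,0,-0.7,0,1],[0,0,-0.5,0,1],[0,0,-0.265,0,1],[0,0,0,0,1]]
  ],
  "grip_force": 15
}}

```text
time: 38.55
ee_pos: [579.5, -190.7, 249.1]
tcp_rot: [-3.14, -0.001, 1.549]
ft_force: [-0.6, -1.5, 0.0]
finger_gap: 91.1
gripper_force: 0.0
```

>>> {"name": "move_arm", "arguments": {
  "moves": [
    [[0,0,0,0,0.2],[0,0,0,0,0.2],[0,0,0,0,0.2],[0,0,0,0,0.2],[0,0,0,0,0.2],[0,0,0,0,0.2],[0,0,0,0,0.2],[0,0,0,0,0.2],[0,0,0,0,0.2]]
  ]
}}

```text
time: 39.45
ee_pos: [580.1, -191.0, 250.0]
tcp_rot: [3.141, 0.0, 1.549]
ft_force: [1.1, 0.2, 0.5]
finger_gap: 32.5
gripper_force: 15.0
```

```bash
python3 - <<'E'
import numpy as np
b=np.array([582.3,-71.8]);p0=np.array([579.9,-191.0]);r=np.hypot(*(p0-b));a0=np.degrees(np.arctan2(*(p0-b)[::-1]))%360
print(r,a0)
a=np.radians(np.linspace(a0,174.2,25));P=b+np.linspace(r,120,25)[:,None]*np.c_[np.cos(a),np.sin(a)]
for d in np.diff(P,axis=0)/30: print("[%.3f, %.3f, 0, %.3f, 0.2],"%(d[0],d[1],(174.2-a0)/24/4),end=' ')
print(P[-1])
E
```

```text
119.22415862567452 268.84654954889464
[-0.273, 0.014, 0, -0.986, 0.2], [-0.272, 0.033, 0, -0.986, 0.2], [-0.269, 0.051, 0, -0.986, 0.2], [-0.265, 0.070, 0, -0.986, 0.2], [-0.259, 0.088, 0, -0.986, 0.2], [-0.253, 0.105, 0, -0.986, 0.2], [-0.245, 0.123, 0, -0.986, 0.2], [-0.236, 0.139, 0, -0.986, 0.2], [-0.226, 0.155, 0, -0.986, 0.2], [-0.215, 0.170, 0, -0.986, 0.2], [-0.203, 0.185, 0, -0.986, 0.2], [-0.190, 0.198, 0, -0.986, 0.2], [-0.176, 0.211, 0, -0.986, 0.2], [-0.161, 0.223, 0, -0.986, 0.2], [-0.145, 0.233, 0, -0.986, 0.2], [-0.129, 0.243, 0, -0.986, 0.2], [-0.112, 0.251, 0, -0.986, 0.2], [-0.094, 0.258, 0, -0.986, 0.2], [-0.076, 0.264, 0, -0.986, 0.2], [-0.058, 0.269, 0, -0.986, 0.2], [-0.039, 0.272, 0, -0.986, 0.2], [-0.021, 0.274, 0, -0.986, 0.2], [-0.002, 0.275, 0, -0.986, 0.2], [0.017, 0.275, 0, -0.986, 0.2], [462.91431494 -59.67324434]
```

>>> {"name": "move_arm", "arguments": {
  "moves": [
    [[-0.273,0.014,0,-0.986,0.2],[-0.272,0.033,0,-0.986,0.2],[-0.269,0.051,0,-0.986,0.2],[-0.265,0.07,0,-0.986,0.2],[-0.259,0.088,0,-0.986,0.2],[-0.253,0.105,0,-0.986,0.2],[-0.245,0.123,0,-0.986,0.2],[-0.236,0.139,0,-0.986,0.2],[-0.226,0.155,0,-0.986,0.2],[-0.215,0.17,0,-0.986,0.2],[-0.203,0.185,0,-0.986,0.2],[-0.19,0.198,0,-0.986,0.2]]
  ]
}}

```text
time: 40.65
ee_pos: [492.6, -150.9, 250.0]
tcp_rot: [3.141, 0.0, 0.72]
ft_force: [0.5, -0.8, -0.3]
finger_gap: 32.5
gripper_force: 15.0
```

>>> {"name": "move_arm", "arguments": {
  "moves": [
    [[-0.176,0.211,0,-0.986,0.2],[-0.161,0.223,0,-0.986,0.2],[-0.145,0.233,0,-0.986,0.2],[-0.129,0.243,0,-0.986,0.2],[-0.112,0.251,0,-0.986,0.2],[-0.094,0.258,0,-0.986,0.2],[-0.076,0.264,0,-0.986,0.2],[-0.058,0.269,0,-0.986,0.2],[-0.039,0.272,0,-0.986,0.2],[-0.021,0.274,0,-0.986,0.2],[-0.002,0.275,0,-0.986,0.2],[0.017,0.275,0,-0.986,0.2]]
  ]
}}

```text
time: 41.85
ee_pos: [462.7, -59.3, 250.0]
tcp_rot: [3.141, 0.0, -0.106]
ft_force: [-1.3, -0.5, -0.4]
finger_gap: 32.4
gripper_force: 15.0
```

>>> {"name": "move_arm", "arguments": {
  "moves": [
    [[0,0,0,0,0.2],[0,0,0,0,0.2]]
  ]
}}

```text
time: 42.05
ee_pos: [462.8, -59.6, 249.9]
tcp_rot: [-3.142, 0.0, -0.101]
ft_force: [-3.1, 0.9, 0.7]
finger_gap: 32.7
gripper_force: 15.0
```

>>> {"name": "move_arm", "arguments": {
  "moves": [
    [[0,0,0,0,1],[0,0,0,0,1],[0,0,0,0,1],[0,0,0.8,0,1],[0,0,1,0,1],[0,0,0,0,0],[0.829,-0.084,0,0,0],[0.829,-0.084,0,0,0],[0.829,-0.084,0,0,0],[0,0,0,0,0],[0,0,0,0,0],[0,0,0,0,0]]
  ]
}}

```text
time: 43.25
ee_pos: [536.7, -67.1, 303.4]
tcp_rot: [-3.142, 0.001, -0.103]
ft_force: [0.5, -0.2, -0.4]
finger_gap: 19.8
gripper_force: 0.0
```

```bash
python3 - <<'E'
from h import *
print(env.state()['ee_pos'],env.state()['finger_gap'])
for n in('top','side'):
    c=shot(n,n+'10.png');X=cloud(c);p=c['pixels']
    m=(X[...,2]>246)&(abs(X[...,0]-463)<35)&(abs(X[...,1]+60)<35)&(p.max(-1)<90)
    print('handle',n,m.sum(),X[m].mean(0).round(1))
    for z in (180,195),(120,134): 
        for r in rects(X,p,*z,150,box=(400,620,-140,20)): print(z,r[0],r[1],r[2])
cv2.imwrite('pics/side10c.png',cv2.resize(p[130:260,220:380,::-1] ,None,fx=4,fy=4,interpolation=cv2.INTER_CUBIC))
E
```

```text
[536.68884899 -67.07303634 303.42217198] 19.760339300298888
handle top 513 [454.1 -59.  649.9]
handle side 293 [452.7 -69.6 535.4]
(180, 195) [523.9 -64.4 189.4 157.9  36.9  -6.4] [93 16 15] [278 190]
(120, 134) [470.2 -20.3 129.3  80.9  52.2  84.7] [141 137 133] [264 203]
```

View pics/side10c.png

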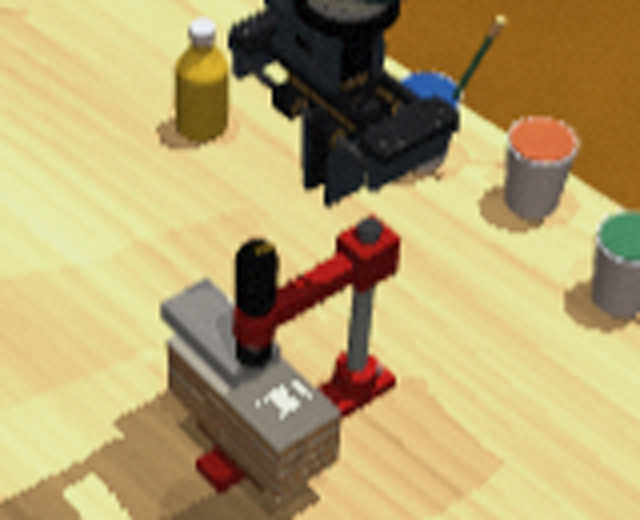

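The crop shows the caul has been knocked toward +y and now overhangs the stack's left end at about (215,330). The jaw is swung over it and its pad is not yet down, so I'll measure the caul and push it back.

>>> {"name": "move_arm", "arguments": {
  "moves": [
    [[-0.1,0.3,0,0.978,0.2],[-0.1,0.3,0,0.978,0.2],[-0.1,0.3,0,0.978,0.2],[-0.1,0.3,0,0.978,0.2],[-0.1,0.3,0,0.978,0.2],[-0.1,0.3,0,0.978,0.2],[-0.1,0.3,0,0.978,0.2],[-0.1,0.3,0,0.978,0.2],[-0.1,0.3,0,0.978,0.2],[-0.1,0.3,0,0.978,0.2],[-0.1,0.3,0,0.978,0.2],[-0.1,0.3,0,0.978,0.2]]
  ]
}}

```text
time: 44.55
ee_pos: [501.0, 41.2, 304.1]
tcp_rot: [3.141, -0.0, 0.719]
ft_force: [0.0, 0.5, -0.4]
finger_gap: 18.4
gripper_force: 0.0
```

>>> {"name": "move_arm", "arguments": {
  "moves": [
    [[-0.1,0.3,0,0.978,0.2],[-0.1,0.3,0,0.978,0.2],[-0.1,0.3,0,0.978,0.2],[-0.1,0.3,0,0.978,0.2],[-0.1,0.3,0,0.978,0.2],[-0.1,0.3,0,0.978,0.2],[-0.1,0.3,0,0.978,0.2],[-0.1,0.3,0,0.978,0.2],[-0.1,0.3,0,0.978,0.2],[-0.1,0.3,0,0.978,0.2],[-0.1,0.3,0,0.978,0.2],[0,0,0,0,0.2]]
  ]
}}

```text
time: 45.75
ee_pos: [467.9, 140.3, 304.0]
tcp_rot: [3.141, -0.0, 1.469]
ft_force: [-0.2, -0.8, -0.3]
finger_gap: 18.0
gripper_force: 0.0
```

```bash
python3 - <<'E'
from h import *
s=env.state();print(s['ee_pos'],s['finger_gap'],np.degrees(s['tcp_rot']))
for n in('top','side'):
    c=shot(n,n+'11.png');X=cloud(c);p=c['pixels']
    print(n)
    m=(X[...,2]>246)&(X[...,2]<275)&(abs(X[...,0]-463)<35)&(abs(X[...,1]+60)<35)
    print('handle',m.sum(),X[m].mean(0).round(1))
    for z in (103,115),(119,134): 
        for r in rects(X,p,*z,150,box=(380,620,-160,60)): print(z,r[0],r[1],r[2])
    cv2.imwrite(f'pics/{n}11c.png',cv2.resize(p[140:270,200:360,::-1] ,None,fx=4,fy=4,interpolation=cv2.INTER_CUBIC))
E
```

```text
[467.91506429 140.33007185 304.02705904] 18.03240780789845 [ 1.79987313e+02 -1.06426771e-02  8.41714306e+01]
top
handle 79 [461.7 -60.1 256.7]
(103, 115) [465.2 -54.7 108.1 158.5  67.9  84.6] [146 149 156] [262 211]
(119, 134) [471.4 -11.5 127.5 100.3  52.4  83. ] [146 149 146] [258 208]
side
handle 87 [460.1 -61.  257.4]
(103, 115) [464.4 -56.5 110.  153.7  71.3  84.1] [221 226 212] [262 213]
(119, 134) [470.6  -7.5 129.3 107.   52.2  83.2] [200 195 188] [260 199]
```

View pics/top11c.png

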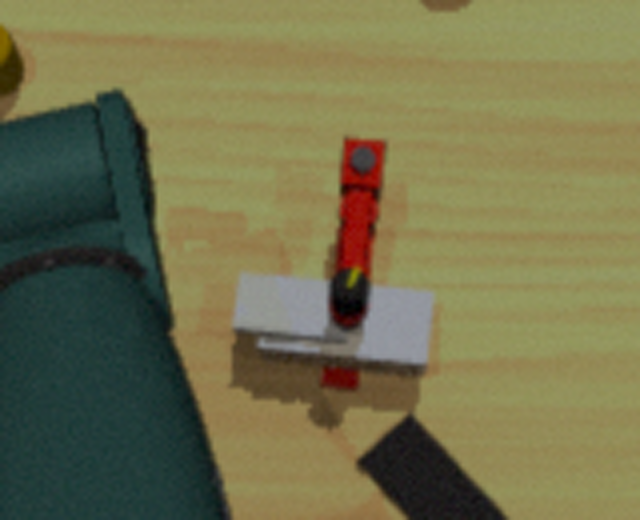

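The crop shows the caul shifted left, out to about (240,300). The stack and jaw are in place, with the handle at (348,290).

>>> {"name": "move_arm", "arguments": {
  "moves": [
    [[0.106,-0.832,0,0,0.2],[0.106,-0.832,0,0,0.2],[0.106,-0.832,0,0,0.2],[0,0,-1,0,0.2],[0,0,-1,0,0.2],[0,0,-1,0,0.2],[0,0,-1,0,0.2],[0,0,-0.9,0,0.2],[0,0,-0.5,0,0.2],[0,0,-0.267,0,0.2],[0,0,0,0,0.2]]
  ]
}}

```text
time: 46.95
ee_pos: [477.7, 64.6, 133.3]
tcp_rot: [-3.14, 0.0, 1.466]
ft_force: [-0.1, 0.2, 0.7]
finger_gap: 18.4
gripper_force: 0.0
```

>>> {"name": "move_arm", "arguments": {
  "moves": [
    [[-0.02,-0.199,0,0,0.2],[-0.02,-0.199,0,0,0.2],[-0.02,-0.199,0,0,0.2],[0,0,0,0,0.2]]
  ]
}}

```text
time: 47.35
ee_pos: [476.5, 46.3, 134.5]
tcp_rot: [3.141, -0.0, 1.466]
ft_force: [-0.6, 0.1, 0.3]
finger_gap: 18.2
gripper_force: 0.0
```

```bash
cat > cl.py <<'E'
from h import *
s=env.state();print(s['ee_pos'].round(1),s['ft_force'].round(1))
c=shot('top');X=cloud(c);p=c['pixels']
for z in (103,115),(120,134):
    for r in rects(X,p,*z,150,box=(380,620,-160,100)): print(z,r[0],r[1],r[2])
m=(X[...,2]>119)&(X[...,2]<134)&(abs(X[...,0]-467)<60)&(X[...,1]>-200)&(X[...,1]<60)
t=(X[m][:,:2]-[464.4,-59.6])@np.array([.101,.995]); print('caul s range',np.percentile(t,[0.5,2,98,99.5]).round(1))
E
python3 cl.py
```

```text
[476.5  46.3 134.5] [-0.6  0.1  0.3]
(103, 115) [462.5 -77.5 107.9 111.8  66.   84.8] [150 153 161] [275 212]
(120, 134) [468.8 -40.6 127.1  56.3  54.8 -89.8] [145 140 134] [273 210]
caul s range [-11.3 -10.1  48.7  49.8]
```

>>> {"name": "move_arm", "arguments": {
  "moves": [
    [[-0.0135,-0.1327,0,0,0.2],[-0.0135,-0.1327,0,0,0.2],[-0.0135,-0.1327,0,0,0.2],[-0.0135,-0.1327,0,0,0.2],[-0.0135,-0.1327,0,0,0.2],[-0.0135,-0.1327,0,0,0.2],[-0.0135,-0.1327,0,0,0.2],[-0.0135,-0.1327,0,0,0.2],[-0.0135,-0.1327,0,0,0.2],[0,0,0,0,0.2]]
  ]
}}

```text
time: 48.4
ee_pos: [472.5, 10.8, 133.9]
tcp_rot: [-3.141, 0.0, 1.467]
ft_force: [-0.5, 0.8, -0.2]
finger_gap: 18.2
gripper_force: 0.0
```

```bash
python3 cl.py
```

```text
[472.5  10.8 133.9] [-0.5  0.8 -0.2]
(103, 115) [461.2 -95.8 107.8  75.8  67.4  82.9] [149 152 158] [285 212]
(120, 134) [464.8 -80.1 127.2  54.7  50.1  84.6] [150 152 148] [284 212]
caul s range [-47.4 -46.7   3.8   6.7]
```

>>> {"name": "move_arm", "arguments": {
  "moves": [
    [[-0.005,-0.05,0,0,0.2],[-0.005,-0.05,0,0,0.2],[0,0,0,0,0.2],[0.05,0.5,0,0,0.2],[0.05,0.5,0,0,0.2],[0.05,0.5,0,0,0.2],[0.05,0.5,0,0,0.2],[0,0.5,1,0,0.2],[0,0.5,1,0,0.2],[0,0.5,1,0,0.2],[0,0.5,1,0,0.2],[0,0.5,1,0,0.2]]
  ]
}}

```text
time: 49.65
ee_pos: [478.1, 143.8, 285.2]
tcp_rot: [3.141, 0.0, 1.467]
ft_force: [-0.1, 0.7, -0.2]
finger_gap: 18.5
gripper_force: 0.0
```

```bash
python3 cl.py && python3 - <<'E'
from h import *
c=shot('side');X=cloud(c);p=c['pixels']
for z in (103,115),(120,134):
    for r in rects(X,p,*z,150,box=(380,620,-160,100)): print(z,r[0],r[1],r[2])
E
```

```text
[478.1 143.8 285.2] [-0.1  0.7 -0.2]
(103, 115) [468.  -22.  108.   75.9  66.7  87.9] [146 148 151] [265 209]
(103, 115) [458.3 -96.  108.1  74.5  63.   89.4] [146 149 155] [286 213]
(120, 134) [467.2 -60.1 127.2 100.6  51.7  83.4] [146 149 155] [272 210]
caul s range [-50.  -49.1  48.3  49.4]
(103, 115) [464.1 -54.9 109.9 155.6  72.3  83.8] [199 201 195] [262 206]
(120, 134) [465.7 -56.4 129.1 103.9  56.3  83.2] [199 194 187] [269 209]
```

>>> {"name": "move_arm", "arguments": {
  "moves": [
    [[0.0858,-0.305,0.667,-0.978,0],[0.0858,-0.305,0,-0.978,0],[0.0858,-0.305,0,-0.978,0],[0.0858,-0.305,0,-0.978,0],[0.0858,-0.305,0,-0.978,0],[0.0858,-0.305,0,-0.978,0],[0.0858,-0.305,0,-0.978,0],[0.0858,-0.305,0,-0.978,0],[0.0858,-0.305,0,-0.978,0],[0.0858,-0.305,0,-0.978,0],[0.0858,-0.305,0,-0.978,0],[0.0858,-0.305,0,-0.978,0]]
  ]
}}

```text
time: 50.95
ee_pos: [509.0, 32.8, 303.0]
tcp_rot: [-3.141, 0.001, 0.645]
ft_force: [-0.2, 0.1, -0.7]
finger_gap: 0.0
gripper_force: 0.0
```

>>> {"name": "move_arm", "arguments": {
  "moves": [
    [[0.0858,-0.305,0,-0.978,0],[0.0858,-0.305,0,-0.978,0],[0.0858,-0.305,0,-0.978,0],[0.0858,-0.305,0,-0.978,0],[0.0858,-0.305,0,-0.978,0],[0.0858,-0.305,0,-0.978,0],[0.0858,-0.305,0,-0.978,0],[0.0858,-0.305,0,-0.978,0],[0.0858,-0.305,0,-0.978,0],[0.0858,-0.305,0,-0.978,0],[0.0858,-0.305,0,-0.978,0],[0,0,0,0,0]]
  ]
}}

```text
time: 52.15
ee_pos: [537.3, -68.1, 303.1]
tcp_rot: [3.141, 0.001, -0.105]
ft_force: [0.2, -0.6, 0.7]
finger_gap: 0.5
gripper_force: 0.0
```

>>> {"name": "move_arm", "arguments": {
  "moves": [
    [[0,0,-1,0,0],[0,0,-1,0,0],[0,0,-0.6,0,0],[0,0,-0.3,0,0],[0,0,0,0,0],[0,0,0,0,0]]
  ]
}}

```text
time: 52.75
ee_pos: [537.9, -67.2, 217.6]
tcp_rot: [3.142, -0.001, -0.103]
ft_force: [0.4, -0.8, 1.3]
finger_gap: 0.3
gripper_force: 0.0
```

>>> {"name": "move_arm", "arguments": {
  "moves": [
    [[0,0,-0.1,0,0],[0,0,-0.1,0,0],[0,0,-0.067,0,0],[0,0,-0.067,0,0],[0,0,0,0,0]]
  ]
}}

```text
time: 53.25
ee_pos: [537.9, -67.3, 207.2]
tcp_rot: [3.142, -0.001, -0.103]
ft_force: [-0.5, 0.8, 4.3]
finger_gap: 0.5
gripper_force: 1.9
```

>>> {"name": "move_arm", "arguments": {
  "moves": [
    [[0,0,-0.067,0,0],[0,0,-0.067,0,0],[0,0,0,0,0]]
  ]
}}

```text
time: 53.55
ee_pos: [538.2, -67.3, 203.4]
tcp_rot: [3.142, -0.002, -0.103]
ft_force: [0.5, -0.5, 3.6]
finger_gap: 0.3
gripper_force: 1.9
```

>>> {"name": "move_arm", "arguments": {
  "moves": [
    [[0,0,-0.067,0,0],[0,0,-0.033,0,0],[0,0,0,0,0]]
  ]
}}

```text
time: 53.85
ee_pos: [539.2, -67.4, 201.7]
tcp_rot: [3.141, -0.004, -0.103]
ft_force: [0.5, 0.4, 16.4]
finger_gap: 0.5
gripper_force: 8.5
```

>>> {"name": "move_arm", "arguments": {
  "moves": [
    [[0,0,-0.033,0,0],[0,0,0,0,0]]
  ]
}}

```text
time: 54.05
ee_pos: [539.7, -67.5, 201.2]
tcp_rot: [3.141, -0.005, -0.103]
ft_force: [-0.4, 1.1, 21.1]
finger_gap: 0.6
gripper_force: 11.0
```

>>> {"name": "move_arm", "arguments": {
  "moves": [
    [[0,0,-0.033,0,0],[0,0,0,0,0]]
  ]
}}

```text
time: 54.25
ee_pos: [540.0, -67.6, 200.7]
tcp_rot: [3.141, -0.005, -0.103]
ft_force: [-1.1, 0.0, 26.6]
finger_gap: 0.3
gripper_force: 13.1
```

>>> {"name": "move_arm", "arguments": {
  "moves": [
    [[0,0,0.3,0,0],[0,0,1,0,0],[0,0,1,0,0],[0,0,1,0,0],[0,0,0.233,1,0.7],[-0.415,0.043,0,1,0.7],[-0.415,0.043,0,1,0.7],[-0.415,0.043,0,1,0.7],[-0.415,0.043,0,1,0.7],[-0.415,0.043,0,1,0.7],[-0.415,0.043,0,1,0.7],[0,0,0,1,0.7]]
  ]
}}

```text
time: 55.45
ee_pos: [461.5, -59.3, 303.8]
tcp_rot: [-3.141, 0.0, 0.458]
ft_force: [0.8, -0.2, 0.6]
finger_gap: 61.3
gripper_force: 0.0
```

```bash
python3 - <<'E'
from h import *
s=env.state();print(s['ee_pos'].round(1),np.degrees(s['tcp_rot']).round(1))
c=shot('side','side12.png');X=cloud(c);p=c['pixels']
m=(X[...,2]>236)&(X[...,2]<265)&(abs(X[...,0]-463)<30)&(abs(X[...,1]+60)<30)
print('handle',m.sum(),X[m].mean(0).round(1),X[m].max(0))
for z in (103,115),(120,134):
    for r in rects(X,p,*z,150,box=(380,620,-160,100)): print(z,r[0],r[1],r[2])
cv2.imwrite('pics/side12c.png',cv2.resize(p[130:260,220:380,::-1] ,None,fx=4,fy=4,interpolation=cv2.INTER_CUBIC))
E
```

```text
[461.5 -59.3 303.8] [-180.     0.    26.2]
handle 81 [459.7 -60.8 247.2] [476.91550124 -43.66991855 254.3864401 ]
(103, 115) [463.6 -55.6 109.9 153.7  69.3  84.3] [202 202 183] [262 206]
(120, 134) [466.7 -57.  128.9 104.6  54.6  84.9] [156 151 137] [269 209]
```

View pics/side12c.png

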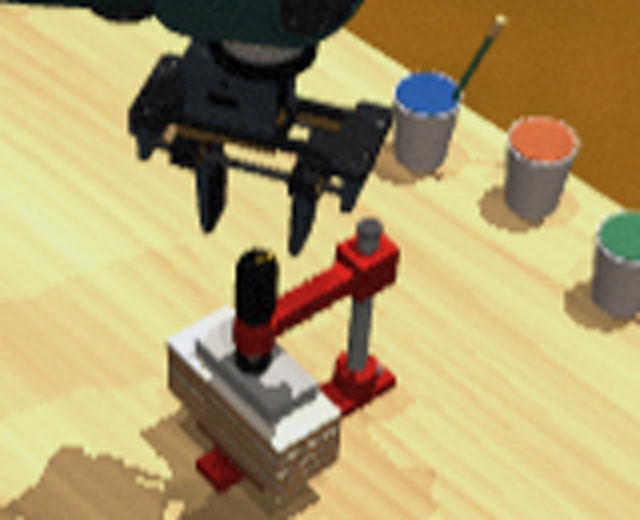

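The crop shows the pad bearing on the caul at about (255,365), with the stack still square. Next I'll rotate the gripper before taking the handle.

>>> {"name": "move_arm", "arguments": {
  "moves": [
    [[0,0,0,1,0.7],[0,0,0,1,0.7],[0,0,0,1,0.7],[0,0,0,1,0.7],[0,0,0,1,0.7],[0,0,0,1,0.7],[0,0,0,1,0.7],[0,0,0,1,0.7],[0,0,0,1,0.7],[0,0,0,1,0.7],[0,0,0,1,0.7],[0,0,0,1,0.7]]
  ]
}}

```text
time: 56.7
ee_pos: [462.9, -59.5, 303.9]
tcp_rot: [-3.141, 0.0, 1.294]
ft_force: [-0.3, -0.5, 0.1]
finger_gap: 63.6
gripper_force: 0.0
```

>>> {"name": "move_arm", "arguments": {
  "moves": [
    [[0,0,0,1,0.7],[0,0,0,1,0.7],[0,0,0,1,0.7],[0,0,0,1,0.7],[0,0,0,1,0.7],[0,0,0,1,0.7],[0,0,0,1,0.7],[0,0,0,1,0.7],[0,0,0,1,0.7],[0,0,0,1,0.7],[0,0,0,1,0.7],[0,0,0,1,0.7]]
  ]
}}

```text
time: 57.9
ee_pos: [462.9, -59.5, 303.9]
tcp_rot: [-3.141, -0.0, 2.132]
ft_force: [0.0, 1.1, 0.0]
finger_gap: 64.1
gripper_force: 0.0
```

>>> {"name": "move_arm", "arguments": {
  "moves": [
    [[0,0,0,1,0.7],[0,0,0,1,0.7],[0,0,0,1,0.7],[0,0,0,1,0.7],[0,0,0,1,0.7],[0,0,0,1,0.7],[0,0,0,1,0.7],[0,0,0,1,0.7],[0,0,0,1,0.7],[0,0,0,1,0.7],[0,0,0,1,0.7],[0,0,0,1,0.7]]
  ]
}}

```text
time: 59.1
ee_pos: [462.8, -59.4, 303.9]
tcp_rot: [-3.142, -0.0, 2.97]
ft_force: [-0.9, -0.0, -0.4]
finger_gap: 63.9
gripper_force: 0.0
```

>>> {"name": "move_arm", "arguments": {
  "moves": [
    [[0,0,0,1,0.7],[0,0,0,1,0.7],[0,0,0,1,0.7],[0,0,0,1,0.7],[0,0,0,1,0.7],[0,0,0,1,0.7],[0,0,0,1,0.7],[0,0,0,1,0.7],[0,0,0,1,0.7],[0,0,0,1,0.7],[0,0,0,1,0.7],[0,0,0,1,0.7]]
  ]
}}

```text
time: 60.3
ee_pos: [462.9, -59.4, 303.9]
tcp_rot: [3.141, -0.0, -2.476]
ft_force: [-0.8, -0.5, -0.0]
finger_gap: 64.1
gripper_force: 0.0
```

>>> {"name": "move_arm", "arguments": {
  "moves": [
    [[0,0,0,1,0.7],[0,0,0,1,0.7],[0,0,0,1,0.7],[0,0,0,1,0.7],[0,0,0,1,0.7],[0,0,0,1,0.7],[0,0,0,0,0.7]]
  ]
}}

```text
time: 61.0
ee_pos: [462.8, -59.5, 303.9]
tcp_rot: [3.141, -0.0, -2.058]
ft_force: [0.2, 1.0, 0.4]
finger_gap: 64.1
gripper_force: 0.0
```

```bash
python3 - <<'E'
from h import *
s=env.state();print(s['time'],s['ee_pos'].round(1),np.degrees(s['tcp_rot']).round(1),s['qpos'].round(3))
E
```

```text
61.0 [462.8 -59.5 303.9] [ 180.    -0.  -117.9] [-0.178 -0.091  2.143  0.     1.09  -2.832]
```

>>> {"name": "move_arm", "arguments": {
  "moves": [
    [[0,0,-1,0,0.7],[0,0,-0.7,0,0.7],[0,0,-0.43,0,0.7],[0,0,0,0,0.7],[0,0,0,0,0.2],[0,0,0,0,0.2],[0,0,0,0,0.2],[0,0,0,0,0.2],[0,0,0,0,0.2],[0,0,0,0,0.2]]
  ],
  "grip_force": 25
}}

```text
time: 62.0
ee_pos: [463.6, -59.6, 240.7]
tcp_rot: [-3.14, 0.0, -2.058]
ft_force: [3.4, -1.6, 5.2]
finger_gap: 32.5
gripper_force: 25.0
```

>>> {"name": "move_arm", "arguments": {
  "moves": [
    [[0,0,-0.002,-1,0.2],[0,0,-0.002,-1,0.2],[0,0,-0.002,-1,0.2],[0,0,-0.002,-1,0.2],[0,0,-0.002,-1,0.2],[0,0,-0.002,-1,0.2],[0,0,-0.002,-1,0.2],[0,0,-0.002,-1,0.2],[0,0,-0.002,-1,0.2],[0,0,-0.002,-1,0.2],[0,0,-0.002,-1,0.2],[0,0,-0.002,-1,0.2]]
  ]
}}

```text
time: 63.2
ee_pos: [463.9, -59.7, 240.6]
tcp_rot: [-3.14, 0.002, -2.899]
ft_force: [1.5, -1.9, 15.1]
finger_gap: 32.5
gripper_force: 25.0
```

```bash
python3 - <<'E'
from h import *
s=env.state();print(s['time'],s['ee_pos'].round(1),np.degrees(s['tcp_rot']).round(1),s['ft_force'].round(1),s['ft_torque'].round(2))
E
```

```text
63.2 [463.9 -59.7 240.6] [-1.799e+02  1.000e-01 -1.661e+02] [ 1.5 -1.9 15.1] [-0.15  0.04  0.12]
```

>>> {"name": "move_arm", "arguments": {
  "moves": [
    [[0,0,0.03,-1,0.2],[0,0,0.015,-1,0.2],[0,0,0,-1,0.2],[0,0,0,-1,0.2],[0,0,0,-1,0.2],[0,0,0,-1,0.2],[0,0,0,-1,0.2],[0,0,0,-1,0.2],[0,0,0,-1,0.2],[0,0,0,-1,0.2],[0,0,0,-1,0.2],[0,0,0,-1,0.2]]
  ]
}}

```text
time: 64.4
ee_pos: [463.2, -59.7, 240.8]
tcp_rot: [-3.141, 0.001, 2.547]
ft_force: [4.9, -2.5, -0.5]
finger_gap: 32.6
gripper_force: 25.0
```

```bash
python3 - <<'E'
from h import *
s=env.state();print(s['time'],s['ee_pos'].round(1),np.degrees(s['tcp_rot']).round(1),s['ft_force'].round(1),s['ft_torque'].round(2))
E
```

```text
64.4 [463.2 -59.7 240.8] [-1.800e+02  1.000e-01  1.459e+02] [ 4.9 -2.5 -0.5] [-0.66 -0.61  0.13]
```

>>> {"name": "move_arm", "arguments": {
  "moves": [
    [[0,0,-0.001,-1,0.2],[0,0,-0.001,-1,0.2],[0,0,-0.001,-1,0.2],[0,0,-0.001,-1,0.2],[0,0,-0.001,-1,0.2],[0,0,-0.001,-1,0.2],[0,0,-0.001,-1,0.2],[0,0,-0.001,-1,0.2],[0,0,-0.001,-1,0.2],[0,0,-0.001,-1,0.2],[0,0,-0.001,-1,0.2],[0,0,-0.001,-1,0.2]]
  ]
}}

```text
time: 65.6
ee_pos: [463.4, -59.4, 240.6]
tcp_rot: [3.14, 0.0, 1.709]
ft_force: [6.0, 0.5, 0.8]
finger_gap: 32.6
gripper_force: 25.0
```

>>> {"name": "move_arm", "arguments": {
  "moves": [
    [[0,0,-0.001,-1,0.2],[0,0,-0.001,-1,0.2],[0,0,-0.001,-1,0.2],[0,0,-0.001,-1,0.2],[0,0,-0.001,-1,0.2],[0,0,-0.001,-1,0.2],[0,0,-0.001,-1,0.2],[0,0,-0.001,-1,0.2],[0,0,-0.001,-1,0.2],[0,0,-0.001,-1,0.2],[0,0,-0.001,-1,0.2],[0,0,-0.001,-1,0.2]]
  ]
}}

```text
time: 66.8
ee_pos: [463.9, -59.3, 240.5]
tcp_rot: [3.14, -0.002, 0.871]
ft_force: [7.9, 3.0, 1.1]
finger_gap: 32.2
gripper_force: 25.0
```

>>> {"name": "move_arm", "arguments": {
  "moves": [
    [[0.01,0,-0.001,-1,0.2],[0.01,0,-0.001,-1,0.2],[0.01,0,-0.001,-1,0.2],[0,0,-0.001,-1,0.2],[0,0,-0.001,-1,0.2],[0,0,-0.001,-1,0.2],[0,0,-0.001,-1,0.2],[0,0,-0.001,-1,0.2],[0,0,-0.001,-1,0.2],[0,0,-0.001,-1,0.2],[0,0,-0.001,-1,0.2],[0,0,-0.001,-1,0.2]]
  ]
}}

```text
time: 68.0
ee_pos: [465.2, -59.7, 240.5]
tcp_rot: [3.141, -0.003, 0.034]
ft_force: [8.8, -1.2, 2.9]
finger_gap: 32.8
gripper_force: 25.0
```

>>> {"name": "move_arm", "arguments": {
  "moves": [
    [[0.01,0,-0.001,-1,0.2],[0,0,-0.001,-1,0.2],[0,0,-0.001,-1,0.2],[0,0,-0.001,-1,0.2],[0,0,-0.001,-1,0.2],[0,0,-0.001,-1,0.2],[0,0,-0.001,-1,0.2],[0,0,-0.001,-1,0.2],[0,0,-0.001,-1,0.2],[0,0,-0.001,-1,0.2],[0,0,-0.001,-1,0.2],[0,0,-0.001,-1,0.2]]
  ]
}}

```text
time: 69.2
ee_pos: [465.4, -60.1, 240.3]
tcp_rot: [-3.141, -0.003, -0.804]
ft_force: [7.4, -4.8, 6.3]
finger_gap: 32.0
gripper_force: 25.1
```

>>> {"name": "move_arm", "arguments": {
  "moves": [
    [[0,0,-0.001,-1,0.2],[0,0,-0.001,-1,0.2],[0,0,-0.001,-1,0.2],[0,0,-0.001,-1,0.2],[0,0,-0.001,-1,0.2],[0,0,-0.001,-1,0.2],[0,0,-0.001,-1,0.2],[0,0,-0.001,-1,0.2],[0,0,-0.001,-1,0.2],[0,0,-0.001,-1,0.2]]
  ]
}}

```text
time: 70.2
ee_pos: [465.3, -59.9, 240.0]
tcp_rot: [-3.139, -0.001, -1.502]
ft_force: [4.9, -4.4, 9.4]
finger_gap: 32.4
gripper_force: 25.2
```

```bash
python3 - <<'E'
from h import *
s=env.state();print(s['time'],s['ee_pos'].round(1),np.degrees(s['tcp_rot']).round(1),s['ft_force'].round(1),s['ft_torque'].round(2),s['qpos'][5])
E
```

```text
70.2 [465.3 -59.9 240. ] [-1.799e+02 -1.000e-01 -8.610e+01] [ 4.9 -4.4  9.4] [-0.59 -0.08  0.15] 2.895855127055188
```

>>> {"name": "move_arm", "arguments": {
  "moves": [
    [[0,0,0,0,0.7],[0,0,0,0,0.7],[0,0,0,0,0.7],[0,0,0,0,0.7],[0,0,0,1,0.7],[0,0,0,1,0.7],[0,0,0,1,0.7],[0,0,0,1,0.7],[0,0,0,1,0.7],[0,0,0,1,0.7],[0,0,0,1,0.7],[0,0,0,1,0.7]]
  ]
}}

```text
time: 71.4
ee_pos: [463.7, -59.4, 238.7]
tcp_rot: [3.141, 0.001, -0.938]
ft_force: [-0.2, 0.4, -0.1]
finger_gap: 63.5
gripper_force: 0.0
```

>>> {"name": "move_arm", "arguments": {
  "moves": [
    [[0,0,0,1,0.7],[0,0,0,1,0.7],[0,0,0,1,0.7],[0,0,0,1,0.7],[0,0,0,1,0.7],[0,0,0,1,0.7],[0,0,0,1,0.7],[0,0,0,1,0.7],[0,0,0,1,0.7],[0,0,0,1,0.7],[0,0,0,1,0.7],[0,0,0,1,0.7]]
  ]
}}

```text
time: 72.6
ee_pos: [463.7, -59.4, 238.7]
tcp_rot: [-3.142, 0.001, -0.1]
ft_force: [-0.0, -0.9, 0.3]
finger_gap: 63.8
gripper_force: 0.0
```

>>> {"name": "move_arm", "arguments": {
  "moves": [
    [[0,0,0,1,0.7],[0,0,0,1,0.7],[0,0,0,1,0.7],[0,0,0,1,0.7],[0,0,0,1,0.7],[0,0,0,1,0.7],[0,0,0,1,0.7],[0,0,0,1,0.7],[0,0,0,1,0.7],[0,0,0,1,0.7],[0,0,0,1,0.7],[0,0,0,1,0.7]]
  ]
}}

```text
time: 73.8
ee_pos: [463.7, -59.4, 238.7]
tcp_rot: [-3.141, 0.0, 0.737]
ft_force: [0.4, 0.3, -0.2]
finger_gap: 64.0
gripper_force: 0.0
```

>>> {"name": "move_arm", "arguments": {
  "moves": [
    [[0,0,0,1,0.7],[0,0,0,1,0.7],[0,0,0,1,0.7],[0,0,0,1,0.7],[0,0,0,1,0.7],[0,0,0,1,0.7],[0,0,0,1,0.7],[0,0,0,1,0.7],[0,0,0,1,0.7],[0,0,0,1,0.7],[0,0,0,1,0.7],[0,0,0,1,0.7]]
  ]
}}

```text
time: 75.0
ee_pos: [463.7, -59.4, 238.7]
tcp_rot: [-3.141, -0.0, 1.575]
ft_force: [-0.2, 0.1, -0.0]
finger_gap: 64.1
gripper_force: 0.0
```

>>> {"name": "move_arm", "arguments": {
  "moves": [
    [[0,0,0,1,0.7],[0,0,0,1,0.7],[0,0,0,1,0.7],[0,0,0,1,0.7],[0,0,0,1,0.7],[0,0,0,1,0.7],[0,0,0,1,0.7],[0,0,0,1,0.7],[0,0,0,1,0.7],[0,0,0,1,0.7],[0,0,0,0,0.7]]
  ]
}}

```text
time: 76.1
ee_pos: [463.8, -59.4, 238.7]
tcp_rot: [-3.141, -0.001, 2.272]
ft_force: [-0.3, 0.5, -0.5]
finger_gap: 63.6
gripper_force: 0.0
```

>>> {"name": "move_arm", "arguments": {
  "moves": [
    [[0,0,0,0,0.2],[0,0,0,0,0.2],[0,0,0,0,0.2],[0,0,0,0,0.2],[0,0,0,0,0.2],[0,0,0,0,0.2]]
  ]
}}

```text
time: 76.7
ee_pos: [464.6, -59.4, 239.2]
tcp_rot: [3.14, 0.001, 2.27]
ft_force: [5.4, 1.9, 0.1]
finger_gap: 32.9
gripper_force: 25.0
```

```bash
python3 - <<'E'
from h import *
s=env.state();print(s['time'],s['ee_pos'].round(1),np.degrees(s['tcp_rot']).round(1),s['ft_force'].round(1),s['ft_torque'].round(2),s['qpos'][5])
E
```

```text
76.7 [464.6 -59.4 239.2] [179.9   0.  130.1] [5.4 1.9 0.1] [ 0.37 -0.72 -0.  ] -0.8765866612102894
```

>>> {"name": "move_arm", "arguments": {
  "moves": [
    [[0.015,0,0,-1,0.2],[0.015,0,0,-1,0.2],[0,0,0,-1,0.2],[0,0,0,-1,0.2],[0,0,0,-1,0.2],[0,0,0,-1,0.2],[0,0,0,-1,0.2],[0,0,0,-1,0.2],[0,0,0,-1,0.2],[0,0,0,-1,0.2],[0,0,0,-1,0.2],[0,0,0,-1,0.2]]
  ]
}}

```text
time: 77.9
ee_pos: [465.5, -59.2, 239.2]
tcp_rot: [3.141, -0.0, 1.43]
ft_force: [7.2, 4.4, -0.7]
finger_gap: 32.7
gripper_force: 25.1
```

>>> {"name": "move_arm", "arguments": {
  "moves": [
    [[0,0,0,-1,0.2],[0,0,0,-1,0.2],[0,0,0,-1,0.2],[0,0,0,-1,0.2],[0,0,0,-1,0.2],[0,0,0,-1,0.2],[0,0,0,-1,0.2],[0,0,0,-1,0.2],[0,0,0,-1,0.2],[0,0,0,-1,0.2],[0,0,0,-1,0.2],[0,0,0,-1,0.2]]
  ]
}}

```text
time: 79.1
ee_pos: [466.7, -59.3, 239.5]
tcp_rot: [3.14, -0.004, 0.592]
ft_force: [14.1, 4.0, -5.5]
finger_gap: 32.9
gripper_force: 24.9
```

>>> {"name": "move_arm", "arguments": {
  "moves": [
    [[0,0,0,-1,0.2],[0,0,0,-1,0.2],[0,0,0,-1,0.2],[0,0,0,-1,0.2],[0,0,0,-1,0.2],[0,0,0,-1,0.2],[0,0,0,-1,0.2],[0,0,0,-1,0.2],[0,0,0,-1,0.2],[0,0,0,-1,0.2],[0,0,0,-1,0.2],[0,0,0,-1,0.2]]
  ]
}}

```text
time: 80.3
ee_pos: [467.0, -60.1, 239.8]
tcp_rot: [3.141, -0.005, -0.246]
ft_force: [14.2, -4.8, -4.8]
finger_gap: 33.0
gripper_force: 25.0
```

>>> {"name": "move_arm", "arguments": {
  "moves": [
    [[0,0,0,-1,0.2],[0,0,0,-1,0.2],[0,0,0,-1,0.2],[0,0,0,-1,0.2],[0,0,0,-1,0.2],[0,0,0,-1,0.2],[0,0,0,-1,0.2],[0,0,0,-1,0.2],[0,0,0,-1,0.2],[0,0,0,-1,0.2],[0,0,0,-1,0.2],[0,0,0,-1,0.2]]
  ]
}}

```text
time: 81.5
ee_pos: [466.3, -60.5, 239.6]
tcp_rot: [-3.14, -0.004, -1.083]
ft_force: [10.3, -10.1, -2.0]
finger_gap: 32.7
gripper_force: 25.2
```

>>> {"name": "move_arm", "arguments": {
  "moves": [
    [[0,0,0,-1,0.2],[0,0,0,-1,0.2],[0,0,0,-1,0.2],[0,0,0,-1,0.2],[0,0,0,-1,0.2],[0,0,0,0,0.2]]
  ]
}}

```text
time: 82.1
ee_pos: [466.1, -60.2, 239.5]
tcp_rot: [-3.139, -0.002, -1.432]
ft_force: [9.5, -6.9, -0.7]
finger_gap: 33.0
gripper_force: 25.2
```

```bash
python3 - <<'E'
from h import *
s=env.state();print(s['time'],s['ee_pos'].round(1),np.degrees(s['tcp_rot']).round(1),s['ft_force'].round(1),s['ft_torque'].round(2),s['qpos'][5])
E
```

```text
82.1 [466.1 -60.2 239.5] [-1.799e+02 -1.000e-01 -8.200e+01] [ 9.5 -6.9 -0.7] [-1.28 -0.69  0.01] 2.8263397033398205
```

>>> {"name": "move_arm", "arguments": {
  "moves": [
    [[0,0,0,0,0.8],[0,0,0,0,0.8],[0,0,0,0,0.8],[0,0,0,0,0.8],[0,0,0.5,0,0.8],[0,0,1,0,0.8],[0,0,1,0,0.8],[0,1,0.5,0.5,0.8],[0,1,0,1,0.8],[0,1,0,1,0.8],[0,1,0,1,0.8],[0,1,0,1,0.8]]
  ]
}}

```text
time: 83.3
ee_pos: [464.5, 91.7, 328.8]
tcp_rot: [3.141, 0.0, -1.113]
ft_force: [-0.6, 0.7, 0.6]
finger_gap: 73.2
gripper_force: 0.0
```

>>> {"name": "move_arm", "arguments": {
  "moves": [
    [[0,1,0,1,0.8],[0,1,0,1,0.8],[0,0,0,0,0.8]]
  ]
}}

```text
time: 83.6
ee_pos: [464.6, 152.9, 328.7]
tcp_rot: [3.141, 0.001, -0.971]
ft_force: [-0.1, -0.1, 0.3]
finger_gap: 73.2
gripper_force: 0.0
```

```bash
python3 cl.py; python3 - <<'E'
from h import *
s=env.state();print(s['time'],s['ee_pos'].round(1))
out=[]
for n,sl in(('top',(slice(155,235),slice(245,325))),('side',(slice(150,250),slice(240,340)))):
    c=shot(n,n+'13.png');X=cloud(c);p=c['pixels']
    m=(X[...,2]>232)&(X[...,2]<270)&(abs(X[...,0]-464)<30)&(abs(X[...,1]+60)<30)
    print('handle',m.sum(),X[m].mean(0).round(1),np.percentile(X[m][:,2],[50,90]) if m.any() else '')
    # arm-top profile vs radial distance
    d=X[...,:2]-[583.0,-72.0];u=np.array([-.995,.101]);r=d@u;t=d@np.array([-u[1],u[0]])
    for lo,hi in((30,45),(45,60),(60,75),(75,95)):
        k=(r>lo)&(r<hi)&(abs(t)<7)&(X[...,2]>165)&(X[...,2]<200);print(lo,k.sum(),X[k][:,2].mean().round(2),end=' | ')
    print()
    out.append(cv2.resize(p[sl][:,:,::-1],(400,400),interpolation=cv2.INTER_CUBIC))
a=cv2.imread('pics/top11.png')[155:235,245:325]
out.insert(0,cv2.resize(a,(400,400),interpolation=cv2.INTER_CUBIC))
cv2.imwrite('pics/fin.png',cv2.resize(np.hstack(out),(800,267)))
z=np.load('top0.npz')
E
```

```text
[464.6 152.9 328.7] [-0.1 -0.1  0.3]
(103, 115) [464.7 -58.6 107.8 150.2  67.   84.3] [146 148 153] [265 209]
(120, 134) [466.6 -60.2 127.3  99.6  51.   84.3] [146 149 155] [272 210]
caul s range [-49.9 -49.2  48.3  49.4]
83.65 [464.6 151.6 328.7]
handle 71 [463.4 -59.9 240.9] [240.8210777  245.97433455]
30 17 176.91 | 45 16 176.77 | 60 17 179.56 | 75 20 179.94 | 
handle 79 [461.6 -61.1 241.5] [243.03897826 246.41723245]
30 22 176.75 | 45 20 177.42 | 60 19 178.41 | 75 29 177.92 |
```

View pics/fin.png

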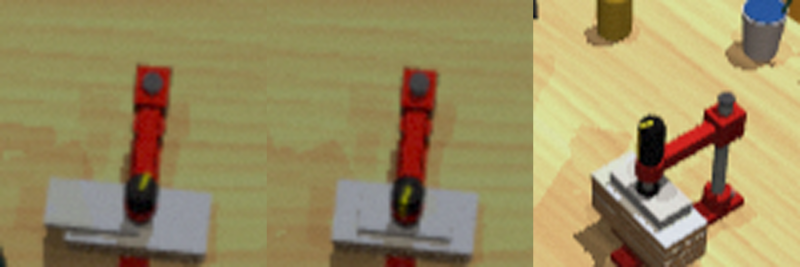

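The left two crops show the stripe flipping from the top of the handle at (145,180) to the bottom at (405,205), which fits 540°. The side crop shows the stack and caul square under the pad at (650,195). I'm handing in.

```bash
python3 -c "
from rig import env
print(env.hand_in())"
```

```text
the job is handed in; nothing more can be done
None
```

I handed the job in at about 84 s: all four panels are stacked flush on the riser with the caul on top, the jaw is swung over and bound, and the handle is turned about one and a half turns clockwise. The caul was knocked aside mid-run; I pushed it back to within about 2–3 mm of centre. My push to bind the jaw reached about 27 N, slightly over the 18–24 N advised, and I inferred tightness from the handle's turn and drop because the clamping force could not be read.

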